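# Nest the sauce pans from the sloping rack

### The arm

A 6-joint arm with a two-finger parallel gripper is mounted at the origin on the work surface. World frame = base frame: x ahead of the robot, y to its left, z up, the work surface at z = 0. Lengths are in mm, angles in rad, forces in N, time in s.
With the tool pointing down it reaches from about 400 to 925 mm from the base axis. Payload 12.5 kg.
Tool frame: the origin (TCP) lies midway between the tips of the shut fingers; the grasp point (between the pads) lies 19 mm behind it; x points along the fingers, y is the direction in which the jaws open and shut, and the axes are right-handed (so a half turn about x gives the same grasp; the last joint's range is limited). The gripper opens to 95 mm and grips with 3 to 60 N. Pads are 20 mm wide; open, the fingers measure 119 mm over their backs; the gripper's body (75 mm by 180 mm) begins 59 mm behind the grasp point.
Start: joints at [-1.224, 0.491, 1.559, -0, 1.092, -0.106], TCP at [273.453, -562.024, 214.661] pointing down, gripper open.
Joint ranges: [-3.1, 3.1], [-0.84, 2.19], [0.05, 2.79], [-1.13, 4.28], [0.06, 2.93], [-2.69, 2.69]. Speed limits (rad/s): [2.22, 2.22, 2.79, 3.14, 3.14, 3.14].

### API

Orientations are given as a unit quaternion [x, y, z, w].
In Python, from rig import robot gives the robot as it stands.
- The arm moves only by the shell command python3 -m creep 'ROWS'. ROWS is JSON, one flat list of numbers, 7 for each row, row after row: the finger opening in mm, from 0 to 95.1, then the shift along the world's x, y, z in mm, then the turn, a rotation vector about the world's x, y, z in rad. A call has exactly 8 rows; each row is the pose to reach, as a shift and turn from the pose measured when the call began; what a row does not reach only later rows make up. A row lasts 1/12 s, in which the tool goes at most 41.7 mm and 7.16 degrees, less where a joint would pass 70% of its speed; a pose out of reach is approached as far as the arm can. A call with a gripper value outside its range is refused whole. The fingers move at their own pace and stop on an object; the grip force is fixed at half the most. Time passes only in rows, so rows that repeat a pose let the fingers close, or fill a call up. It gives the time, the measured TCP pose, the force and the opening at its end, in the units of the state.
- robot.state(): the state, without advancing time (a new reading comes with each control period).
- robot.snapshot(name): name is "scene" or "top"; returns (picture, depth): 400x640x3 uint8, red, green, blue; 400x640 float32, mm along the optical axis (not along the pixel's ray), 0 where there is no reading.
- robot.get_calibration(name): a dict with "fov_y" (degrees; the focal length in pixels is half the picture's height over the tangent of half this angle, whatever the lens; pixels are square), "cx", "cy" (the principal point, pixels), "R" (3x3) and "t" (3): a world point X has camera coordinates R X + t. Camera axes: x right, y down, z forward; pixel columns grow to the right and rows downward; lengths in mm; the calibration is good to about 2 mm. A picture is of the moment at which its call begins. get_calibration takes no time and is no camera call.
- robot.job_done(): hands the job in, once; it reports no verdict.
The state is a dict: "t": time; "qpos": joint angles; "dq": joint speeds; "joint_efforts": joint torques, N m; "position": TCP position; "orientation": TCP orientation; "ft_force": force on the tool from outside, world axes, zero at the start; "wrist_torque": the same for the moment, N m; "opening": finger opening in mm.
Only numpy, scipy, OpenCV 4.12 (cv2) and the standard library are available. Lean on these libraries where they do the work, as an engineer would, in place of code of your own. Each camera call takes 0.05 s, during which the arm holds its last target.

### The job

Put the café's sauce pans away as one nest: take the largest out of the sloping wire rack and stand it upright and wholly on the round cork mat, then stand the middle one inside it, then the smallest inside that, each flat on the floor of the one before, and last put the lid on the smallest so that it sits fully home. Set each one down gently, never letting it drop, and leave the mug, the bottle and the brush where they are.

Things in the scene. Friction and masses are not known exactly. Their poses are not given: they have to be found in the camera images.
- rack: Fixed steel wire rack, 420 mm wide (y), 155 mm deep (x); origin: centre of its underside. Three bays at y = -138, 0, +138 mm, in any order one pan in each. A bay's bed slopes 35 degrees down to +x (112 to 35 mm high) to a stop bar; 27 mm high wires part the bays. The pans lean 35 degrees from upright, mouth towards +x, handle up towards -x. Nothing is above: they lift straight up.
- pan_l_mid (a point): Largest pan, plain steel, straight-sided: outside diameter 124 mm, height 61 mm, wall 3 mm, floor 9 mm thick, foot bevelled 4 mm; 0.24 kg (+-20 %). Point on its axis half-way up; z along the axis to the mouth, handle to -x. Handle: straight flat bar 14 mm wide (y), 7 mm thick (z), 76 mm long, square to the axis, its top 1.5 mm below the rim.
- pan_l_grip (a point): Point in the middle of the largest pan's handle bar, 98 mm from the pan's axis (36 mm out from the wall) and 25.5 mm above point pan_l_mid along the pan's axis; same axes.
- pan_m_mid (a point): Middle pan, same shape, handle and axes: outside diameter 102 mm, height 64 mm, wall 3 mm, floor 9 mm thick; 0.19 kg (+-20 %). Point on its axis half-way up. Nested it has 8 mm of play all round and its rim stands 12 mm above the largest's rim, so its handle passes above that rim and, if they line up, 5 mm above the other handle.
- pan_m_grip (a point): Point in the middle of the middle pan's handle bar, 87 mm from its axis and 27 mm above point pan_m_mid; same axes.
- pan_s_mid (a point): Smallest pan, same shape, handle and axes: outside diameter 80 mm, height 67 mm, wall 3 mm, floor 9 mm thick; 0.14 kg (+-20 %). Point on its axis half-way up. Nested in the middle pan it has 8 mm of play all round and its rim stands 12 mm above that pan's rim.
- pan_s_grip (a point): Point in the middle of the smallest pan's handle bar, 76 mm from its axis and 28.5 mm above point pan_s_mid; same axes.
- lid_knob (a point): Steel lid of the smallest pan, lying right way up on the counter: disc 86 mm across, 3 mm thick, below it a stepped locating disc (62, then 56 mm), 6 mm deep, that goes into the pan's 74 mm mouth, on top a black knob 28 mm across, 18 mm high, on a 9 mm neck; 0.09 kg. Point: knob centre, 27 mm above the lid's lowest face, 21 mm above the face that rests on the rim. z up.
- mat_top (a point): Centre of the top face of the fixed round cork mat, 200 mm diameter, 8 mm thick.
- mug: Bystander: white mug, 80 mm diameter, 92 mm high; origin at the centre of its underside.
- cleaner: Bystander: white bottle, 68 mm diameter, 190 mm high; origin at the centre of its underside.
- brush: Bystander: cleaning brush with a black handle, 200 mm long, lying flat; origin under its middle, x along its length.
Not all that is in view belongs to the job. What is shaped like the part that bears pan_l_mid but red is not meant.

How it is judged (in metres and radians):
On the way, in this order (a step that is already met when the one before it is completed fails the run):
1. the largest pan stands upright and wholly on the cork mat (horizontal distance between pan_l_mid and mat_top below 0.038 m and angle between pan_l_mid's own z axis and vertical below 0.06 rad and z of pan_l_mid in the frame of mat_top below 0.0345 m), for 0.2 s.
2. the middle pan stands flat inside the largest (horizontal distance between pan_m_mid and pan_l_mid below 0.012 m and angle between pan_m_mid's own z axis and vertical below 0.06 rad and z of pan_m_mid in the frame of pan_l_mid below 0.014 m), for 0.2 s.
3. the smallest pan stands flat inside the middle one, the lid not yet on it (horizontal distance between pan_s_mid and pan_m_mid below 0.012 m and angle between pan_s_mid's own z axis and vertical below 0.06 rad and z of pan_s_mid in the frame of pan_m_mid below 0.014 m and distance between lid_knob and pan_s_mid above 0.1 m), for 0.2 s.
At the end, for the whole second after the job is handed in: Largest pan upright on the cork mat, axis within 38 mm of its centre; middle pan flat inside it, smallest flat inside that (each within 3.5 degrees of upright, foot within 3.5 mm of the floor below it); lid level on the smallest, within 3 mm of fully home (all of step 1 and all of step 2 and horizontal distance between pan_s_mid and pan_m_mid below 0.012 m and angle between each of pan_s_mid, lid_knob's own z axis and vertical below 0.06 rad and z of pan_s_mid in the frame of pan_m_mid below 0.014 m and horizontal distance between lid_knob and pan_s_mid below 0.009 m and z of lid_knob in the frame of pan_s_mid between 0.05 and 0.0575 m); the robot touches nothing.
It fails at once if a pan or the lid is dropped or slammed (faster than 0.5 m/s in the last 15 to 20 mm above its seat) ((distance between pan_l_mid and mat_top below 0.048 m and linear speed of pan_l above 0.5 m/s) or (distance between pan_m_mid and pan_l_mid below 0.03 m and linear speed of pan_m above 0.5 m/s) or (distance between pan_s_mid and pan_m_mid below 0.03 m and linear speed of pan_s above 0.5 m/s) or (distance between lid_knob and pan_s_mid below 0.074 m and linear speed of lid above 0.5 m/s)).
It fails at once if the mug, the bottle or the brush is moved more than 40 mm (distance of any of mug, cleaner, brush from where it was at the start of the episode above 0.04 m).
It also fails if it takes over 72 s, if anything falls off the work surface, if the arm or the gripper's body presses on something with over 40 N, if the wrist force passes 120 N, or if a joint passes its speed limit or range.

## Working session

There is one attempt and no reset: what is moved stays moved. The work goes in short steps, Python scripts to look and compute and a shell command to move; the robot and the scene stay as the last step left them, time stands still between calls to the robot, and variables do not carry over. Pictures are saved under pics/ and viewed, and the job is handed in when it is done.

```bash
ls; mkdir -p pics; python3 - <<'E'
from rig import robot
import cv2,numpy as np
print(robot.state())
for n in("scene","top"):
    p,d=robot.snapshot(n); cv2.imwrite(f"pics/{n}0.png",p[:,:,::-1]); np.savez(f"{n}0.npz",p=p,d=d); print(robot.get_calibration(n))
E
```

```text
pics
{'t': 0.0, 'qpos': array([-1.22358271e+00,  4.91554791e-01,  1.55948042e+00, -2.44695020e-05,
        1.09169897e+00, -1.05588025e-01]), 'dq': array([ 0.00053121,  0.00042395, -0.00032414,  0.00188581,  0.00101889,
        0.00168977]), 'joint_efforts': array([-1.54287689e-03, -6.12641788e+01, -2.58177209e+01,  6.92458358e-02,
        4.81091451e-02, -1.03740260e-04]), 'position': array([ 273.36199886, -561.75924562,  214.05404874]), 'orientation': array([-0.68900459, -0.15912902,  0.6891171 , -0.15832957]), 'ft_force': array([-0.59807647, -0.3789468 , -0.0378174 ]), 'wrist_torque': array([ 0.05126938,  0.04736435, -0.01718059]), 'opening': 94.97901378529899}
{'fov_y': 54.39516840040002, 'cx': 319.05336184170324, 'cy': 202.3109178240011, 'R': array([[-0.45853536,  0.88864547,  0.00738647],
       [ 0.50654764,  0.26818658, -0.81944216],
       [-0.73017451, -0.37200161, -0.57311429]]), 't': array([ 172.61912473, -205.041674  , 1796.45616503])}
{'fov_y': 42.59120741315285, 'cx': 322.55391985607554, 'cy': 198.75334557672528, 'R': array([[-1.10283945e-02, -9.99938972e-01, -6.53159122e-04],
       [-9.91460692e-01,  1.10197633e-02, -1.29939451e-01],
       [ 1.29938719e-01, -7.85441939e-04, -9.91521716e-01]]), 't': array([ 116.20961955,  613.05537175, 1731.96566284])}
```

View pics/scene0.png

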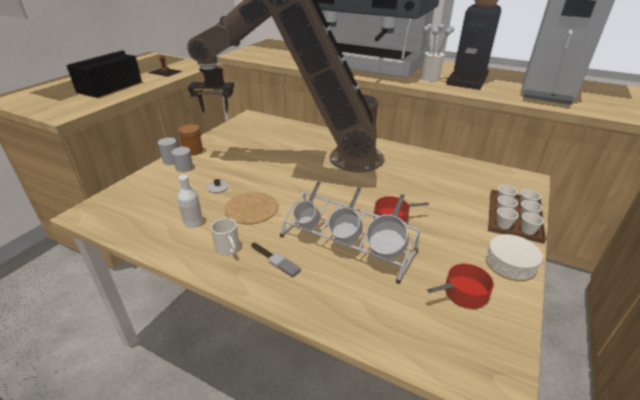

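View pics/top0.png

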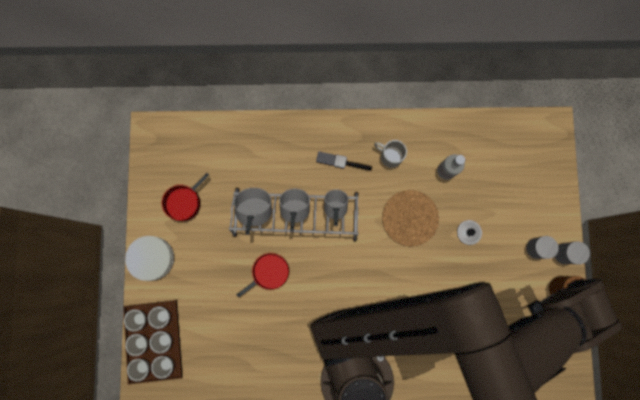

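The top view shows the steel pans in the rack at (255,208), (295,207) and (336,205), which look like large, middle and small in that order. The red pans at (181,203) and (270,271) are decoys. The mat is at (410,217), the lid at (469,232), the mug at (393,154), the bottle at (453,166) and the brush at (345,161). The large pan is the leftmost steel one, so I'll check it in a close crop and measure.

```bash
cat > h.py <<'E'
import numpy as np,cv2
from rig import robot
def cal(n):
    c=robot.get_calibration(n); f=200/np.tan(np.radians(c['fov_y']/2)); return c,f
def cloud(n,d):
    c,f=cal(n); v,u=np.mgrid[:400,:640]; d=d.astype(float)
    X=np.stack([(u-c['cx'])/f*d,(v-c['cy'])/f*d,d],-1)
    W=(X-c['t'])@c['R']; W[d<=0]=np.nan; return W
def ray(n,u,v,z):
    c,f=cal(n); r=c['R'].T@np.array([(u-c['cx'])/f,(v-c['cy'])/f,1]); o=-c['R'].T@c['t']
    return o+r*(z-o[2])/r[2]
def proj(n,P):
    c,f=cal(n); q=np.atleast_2d(P)@c['R'].T+c['t']; return q[:,:2]/q[:,2:]*f+[c['cx'],c['cy']]
def crop(n,p,x0,y0,x1,y1,s,name):
    cv2.imwrite(f"pics/{name}.png",cv2.resize(p[y0:y1,x0:x1,::-1],None,fx=s,fy=s,interpolation=cv2.INTER_CUBIC))
E
python3 - <<'E'
from h import *
a=np.load('top0.npz');b=np.load('scene0.npz')
crop('top',a['p'],220,170,370,260,5,'t1'); crop('scene',b['p'],270,170,440,280,4.5,'s1')
crop('top',a['p'],360,130,500,260,4.5,'t2')
W=cloud('top',a['d'])
for n,u,v in[('mat',410,217),('lidknob',471,232),('lid',463,238),('mug',393,154),('bottle',458,160),('brush',345,161),('table',300,330)]: print(n,W[v,u].round(1))
# mat: points 4..12 high near
m=(abs(W[...,2]-8)<3.5)&(np.hypot(W[...,0]-W[217,410,0],W[...,1]-W[217,410,1])<120)
p=W[m];print('mat',m.sum(),p.min(0),p.max(0),p.mean(0))
# rims by highest / rack
for n,u,v in[('L',255,200),('M',295,200),('S',336,200),('hl',251,232),('hm',292,230),('hs',336,218)]: print(n,W[v,u].round(1))
E
```

```text
mat [ 550.7 -196.     7.7]
lidknob [ 493.9 -397.5   40.1]
lid [ 475.  -376.2   14.6]
mug [ 776.6 -143.2    6.4]
bottle [ 713.9 -323.   193. ]
brush [752.8  28.2   8.2]
table [167.8 191.5  -1.8]
mat 1581 [ 432.57151737 -315.49423956    4.51607817] [667.80448046 -80.08354728  11.49848646] [ 549.83817271 -197.32724721    7.87987213]
L [612.3 342.4  42. ]
M [610.6 204.4  43.1]
S [609.3  63.1  40.9]
hl [505.5 362.6  -9.4]
hm [503.  211.5 104.4]
hs [535.8  67.2 161.4]
```

View pics/t1.png

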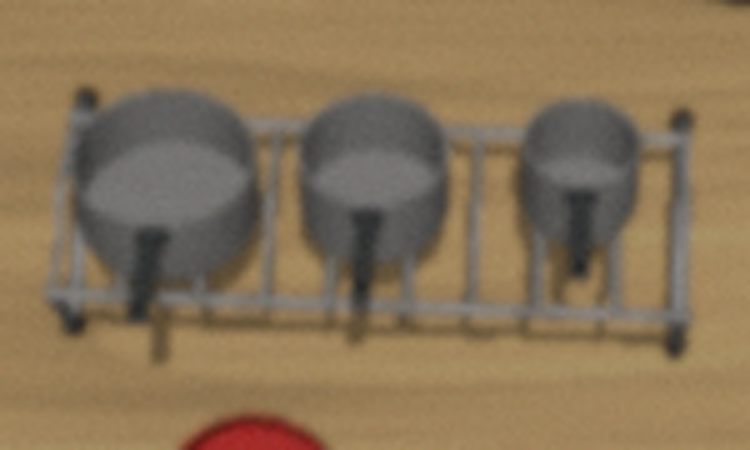

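View pics/s1.png

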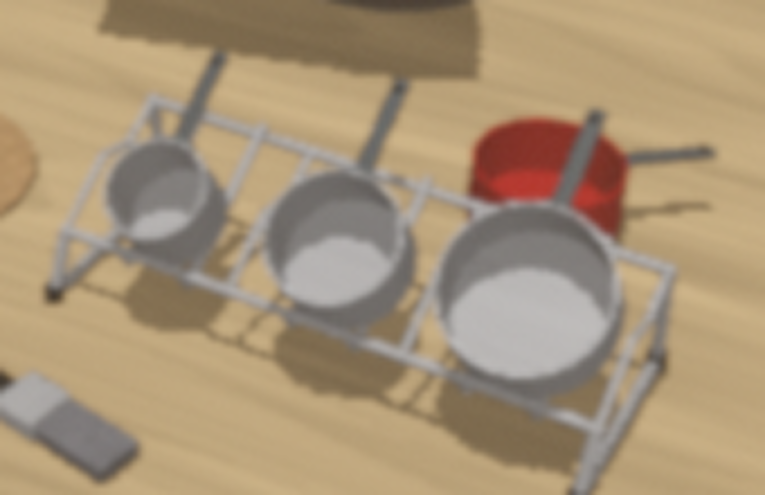

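View pics/t2.png

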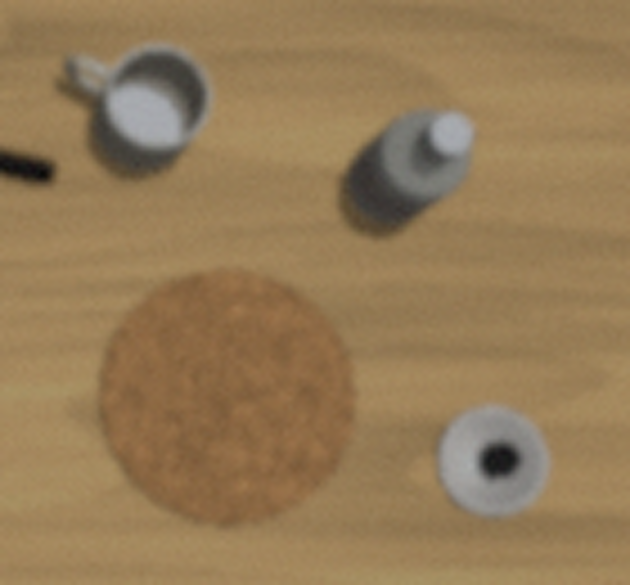

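```bash
cat > fit.py <<'E'
from h import *
from scipy.optimize import least_squares
from scipy.spatial.transform import Rotation as Ro
DIM={'l':(124,61,98,25.5),'m':(102,64,87,27.),'s':(80,67,76,28.5)}
def box(q,h):
    a=np.abs(q)-h; return np.linalg.norm(np.maximum(a,0),axis=-1)+np.minimum(a.max(-1),0)
def sdf(p,k):
    D,H,g,gz=DIM[k]; R=D/2; r=np.hypot(p[:,0],p[:,1]); z=p[:,2]
    w=box(np.stack([r-(R-1.5),z],-1),np.array([1.5,H/2]))
    f=box(np.stack([r,z+H/2-4.5],-1),np.array([R,4.5]))
    h=box(p-np.array([-(R+38),0,gz]),np.array([38,7,3.5]))
    return np.minimum(np.minimum(w,f),h)
def fit(P,k,x0,free=6,pitch=35):
    # x: x,y,z, rotvec about world applied to tilt
    base=Ro.from_euler('y',pitch,degrees=True)
    def T(x): return Ro.from_rotvec(np.r_[x[3:6]])*base
    def res(x): return sdf(T(x).inv().apply(P-x[:3]),k)
    x=np.r_[x0,0,0,0] if len(x0)==3 else np.array(x0,float)
    for s in(40,20,10,10):
        keep=np.abs(res(x))<s
        Q=P[keep]
        o=least_squares(lambda x:np.r_[sdf(T(x).inv().apply(Q-x[:3]),k),(x[3:6])*30],x,loss='soft_l1',f_scale=2.)
        x=o.x
    r=res(x);return x,T(x),np.median(np.abs(r[np.abs(r)<10])),(np.abs(r)<10).sum()
def report(k,x,T):
    D,H,g,gz=DIM[k]; m=T.as_matrix()
    return dict(mid=x[:3].round(1),grip=(x[:3]+m@[-g,0,gz]).round(1),z=m[:,2].round(3),h=(-m[:,0]).round(3))
E
python3 - <<'E'
from fit import *
a=np.load('top0.npz');b=np.load('scene0.npz')
C={'top':cloud('top',a['d']).reshape(-1,3),'scene':cloud('scene',b['d']).reshape(-1,3)}
print('mat',ray('top',410.6,218.3,8))
t2=lambda u,v,z:ray('top',360+u/4.5,130+v/4.5,z).round(1)
print('lid disc',t2(493.5,461,8),'knob',t2(499,460,27),t2(499,460,36))
print('mug',t2(158,96,92),'bottle cap',t2(451,135,190))
for n in C:
  P=C[n];ok=~np.isnan(P[:,0]);P=P[ok]
  q=P[np.hypot(P[:,0]-300,P[:,1]-0)<700]
  t=P[(abs(P[:,2])<12)&(P[:,0]>350)&(P[:,0]<800)&(abs(P[:,1])<400)];print(n,'table z',np.median(t[:,2]))
for k,y in(('l',342),('m',204),('s',65)):
  for n in('top','scene','both'):
    P=np.concatenate(list(C.values())) if n=='both' else C[n]
    P=P[~np.isnan(P[:,0])]
    P=P[(abs(P[:,1]-y)<72)&(P[:,0]>440)&(P[:,0]<700)&(P[:,2]>25)&(P[:,2]<260)]
    x,T,e,nn=fit(P,k,[595,y,85]); print(k,n,report(k,x,T),round(e,2),nn)
E
```

```text
mat [ 546.11072111 -197.87766732    8.        ]
lid disc [ 494.4 -402.1    8. ] knob [ 493.9 -400.9   27. ] [ 493.4 -398.3   36. ]
mug [ 767.  -138.4   92. ] bottle cap [ 714.4 -331.   190. ]
top table z 0.8400498162999943
scene table z -0.02915616056449829
l top {'mid': array([582.8, 341.9,  97.1]), 'grip': array([517.6, 343.9, 174.4]), 'z': array([ 0.576, -0.027,  0.817]), 'h': array([-0.816,  0.027,  0.577])} 1.25 1323
l scene {'mid': array([587.3, 342.9,  93. ]), 'grip': array([521.6, 344.9, 170. ]), 'z': array([ 0.571, -0.034,  0.82 ]), 'h': array([-0.82 ,  0.029,  0.572])} 1.17 1660
l both {'mid': array([583.8, 342.4,  95.6]), 'grip': array([518.3, 344.7, 172.8]), 'z': array([ 0.574, -0.034,  0.818]), 'h': array([-0.817,  0.033,  0.575])} 1.2 2953
m top {'mid': array([586.2, 204. ,  93.1]), 'grip': array([531. , 207.7, 165.4]), 'z': array([ 0.578, -0.027,  0.816]), 'h': array([-0.814,  0.051,  0.578])} 1.02 937
m scene {'mid': array([590.4, 205. ,  88.3]), 'grip': array([534.4, 206.9, 160.2]), 'z': array([ 0.569, -0.044,  0.821]), 'h': array([-0.82 ,  0.036,  0.571])} 1.05 1113
m both {'mid': array([587. , 204.5,  91. ]), 'grip': array([531.8, 207.6, 163.4]), 'z': array([ 0.578, -0.036,  0.815]), 'h': array([-0.814,  0.047,  0.58 ])} 1.13 2029
s top {'mid': array([590.3,  66. ,  88.2]), 'grip': array([543.5,  66.1, 154.5]), 'z': array([ 0.562, -0.018,  0.827]), 'h': array([-0.827,  0.008,  0.563])} 0.97 655
s scene {'mid': array([592.9,  66.8,  83.2]), 'grip': array([546.9,  67.6, 150. ]), 'z': array([ 0.571, -0.039,  0.82 ]), 'h': array([-0.82 ,  0.025,  0.572])} 0.91 745
s both {'mid': array([590.1,  67. ,  85.8]), 'grip': array([543.9,  66.8, 152.6]), 'z': array([ 0.569, -0.055,  0.82 ]), 'h': array([-0.821,  0.018,  0.571])} 0.98 1390
```

```bash
cat > g.py <<'E'
from fit import *
def Rcur(): return Ro.from_quat(robot.state()['orientation'])
def goal(handle,yawdeg,pitch,deep=17,back=0):
    """handle pt; pan yaw (deg about z) & pitch (35 in rack, 0 upright). returns shift, rotvec from present"""
    s=robot.state(); B=(Ro.from_euler('z',yawdeg,degrees=True)*Ro.from_euler('y',pitch,degrees=True)).as_matrix()
    x=-B[:,2]; best=None
    for sg in(1,-1):
        y=sg*B[:,1]; R=Ro.from_matrix(np.c_[x,y,np.cross(x,y)])
        rv=(R*Rcur().inv()).as_rotvec()
        if best is None or np.linalg.norm(rv)<np.linalg.norm(best): best=rv
    p=np.array(handle)+x*(deep-back)
    return (p-s['position']).round(1),best.round(3),p.round(1)
E
python3 - <<'E'
from g import *
print(Rcur().as_matrix().round(3))
B=(Ro.from_euler('z',-2.1,degrees=True)*Ro.from_euler('y',35,degrees=True)).as_matrix()
for n,mid,r,gz in(('l',[585,342.4,95],90,25.5),('m',[588.3,204.5,90.7],85,27),('s',[591,66.8,85.7],77,28.5)):
    h=np.array(mid)+B@[-r,0,gz]
    print(n,h.round(1),'pre',goal(h,-2.1,35,17,90),'grasp',goal(h,-2.1,35,17,0)[2])
E
```

```text
[[-0.     0.437 -0.899]
 [ 0.001 -0.899 -0.437]
 [-1.    -0.001 -0.   ]]
l [525.9 344.6 167.5] pre (array([294.4, 904.8,  13.2]), array([-0.128,  0.603, -0.474]), array([567.8, 343. , 227.3])) grasp [516.2 344.9 153.6]
m [534.2 206.5 161.6] pre (array([302.7, 766.7,   7.2]), array([-0.128,  0.603, -0.474]), array([576. , 204.9, 221.4])) grasp [524.5 206.8 147.6]
s [544.3  68.5 153.2] pre (array([312.8, 628.8,  -1.1]), array([-0.128,  0.603, -0.474]), array([586.1,  67. , 213. ])) grasp [534.6  68.9 139.3]
```

```bash
python3 -m creep '[95,10,20,35,0,0,0, 95,25,55,70,-0.015,0.06,-0.05, 95,45,95,95,-0.03,0.1,-0.1, 95,65,135,110,-0.04,0.15,-0.14, 95,85,175,120,-0.05,0.2,-0.18, 95,105,215,130,-0.06,0.25,-0.21, 95,125,255,135,-0.065,0.3,-0.24, 95,145,295,140,-0.07,0.3,-0.24]'
```

```text
t: 0.77
position: [402.0, -299.6, 348.8]
orientation: [-0.585, -0.073, 0.804, -0.073]
ft_force: [1.1, -0.3, 0.2]
opening: 94.8
```

```bash
python3 -m creep '[95,15,40,0,0,0,0, 95,30,80,0,0,0,0, 95,45,120,0,0,0,0, 95,60,160,0,0,0,0, 95,75,200,0,0,0,0, 95,90,240,0,0,0,0, 95,100,280,0,0,0,0, 95,110,320,0,0,0,0]'
python3 -m creep '[95,10,40,0,0,0,0, 95,20,80,0,0,0,0, 95,30,120,0,0,0,0, 95,40,160,0,0,0,0, 95,50,200,0,0,0,0, 95,55,240,0,0,0,0, 95,60,280,0,0,0,0, 95,60,320,0,0,0,0]'
python3 - <<'E'
from g import *
print(goal([525.9,344.6,167.5],-2.1,35,17,90))
E
```

```text
t: 1.43
position: [510.4, 15.3, 348.6]
orientation: [-0.585, -0.073, 0.804, -0.073]
ft_force: [0.3, -0.5, -1.1]
opening: 95.4
t: 2.1
position: [570.6, 337.2, 347.8]
orientation: [-0.585, -0.073, 0.805, -0.073]
ft_force: [0.5, -0.5, 0.3]
opening: 94.9
(array([  -2.9,    5.9, -120.5]), array([-0.057,  0.297, -0.234]), array([567.7, 343.1, 227.3]))
```

```bash
python3 -m creep '[60,0,2,-20,-0.015,0.075,-0.06, 60,0,4,-50,-0.03,0.15,-0.12, 60,-2,6,-80,-0.045,0.22,-0.18, 60,-3,6,-105,-0.057,0.297,-0.234, 60,-3,6,-120,-0.057,0.297,-0.234, 60,-3,6,-120,-0.057,0.297,-0.234, 60,-3,6,-120,-0.057,0.297,-0.234, 60,-3,6,-120,-0.057,0.297,-0.234]'
python3 - <<'E'
from g import *
print(goal([525.9,344.6,167.5],-2.1,35,17,0))
for n in("scene","top"):
    p,d=robot.snapshot(n); np.savez(n+'1.npz',p=p,d=d)
    u,v=proj(n,[[525,344,200]])[0].astype(int); crop(n,p,max(u-80,0),max(v-60,0),u+80,v+60,4,n+'1')
E
```

```text
t: 2.77
position: [567.9, 343.5, 229.4]
orientation: [-0.463, 0.008, 0.886, 0.016]
ft_force: [0.5, 0.7, -0.1]
opening: 60.2
(array([-51.7,   1.5, -75.8]), array([-0.001,  0.002, -0.001]), array([516.2, 345. , 153.6]))
```

View pics/scene1.png

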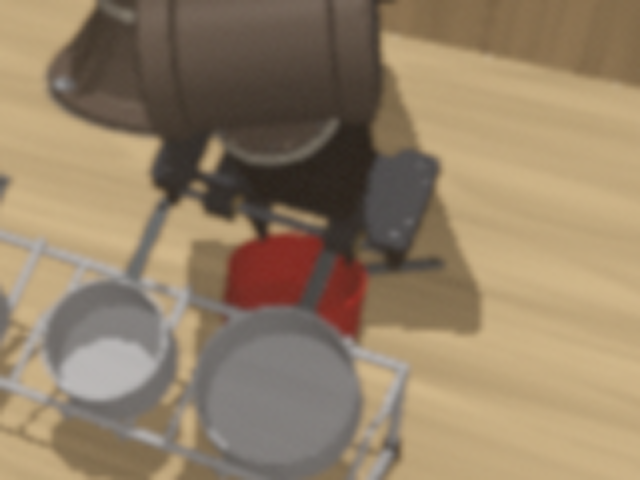

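View pics/top1.png

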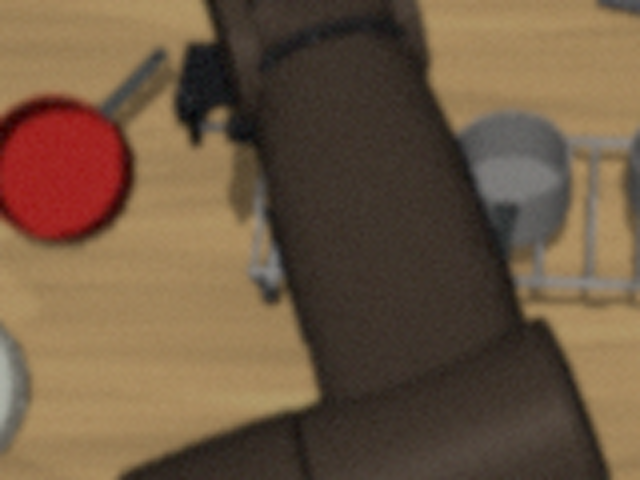

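The scene view shows the large pan's handle at about crop (320,270), between the two fingers. The top view is blocked by the forearm. I'll advance along the pan axis and close.

```bash
python3 -m creep '[60,-9,0,-13,0,0,0, 60,-18,0,-26,0,0,0, 60,-27,1,-39,0,0,0, 60,-36,1,-52,0,0,0, 60,-44,1,-64,0,0,0, 60,-50,1,-74,0,0,0, 60,-52,1.5,-76,0,0,0, 60,-52,1.5,-76,0,0,0]'
python3 -m creep '[45,0,0,0,0,0,0, 30,0,0,0,0,0,0, 20,0,0,0,0,0,0, 10,0,0,0,0,0,0, 0,0,0,0,0,0,0, 0,0,0,0,0,0,0, 0,0,0,0,0,0,0, 0,0,0,0,0,0,0]'
```

```text
t: 3.53
position: [515.6, 345.4, 154.8]
orientation: [-0.464, 0.007, 0.886, 0.016]
ft_force: [-0.2, -0.2, 0.5]
opening: 59.9
t: 4.2
position: [515.6, 345.3, 154.7]
orientation: [-0.463, 0.008, 0.886, 0.016]
ft_force: [-0.2, -0.9, 0.6]
opening: 13.7
```

Gripped at 13.7 mm, which matches the 14 mm handle. Lifting straight up.

```bash
python3 -m creep '[0,0,0,4,0,0,0, 0,0,0,12,0,0,0, 0,0,0,25,0,0,0, 0,0,0,45,0,0,0, 0,0,0,65,0,0,0, 0,0,0,85,0,0,0, 0,0,0,100,0,0,0, 0,0,0,100,0,0,0]'
python3 - <<'E'
from g import *
s=robot.state();print(s['wrist_torque'],s['ft_force'])
p,d=robot.snapshot('scene'); np.savez('scene2.npz',p=p,d=d)
crop('scene',p,320,120,480,240,4,'scene2')
E
```

```text
t: 4.87
position: [516.3, 345.6, 259.0]
orientation: [-0.466, 0.006, 0.885, 0.017]
ft_force: [-0.2, -0.6, -2.3]
opening: 13.6
[-0.00313923 -0.36248371  0.0139981 ] [-0.22418041 -0.6486983  -2.3471446 ]
```

View pics/scene2.png

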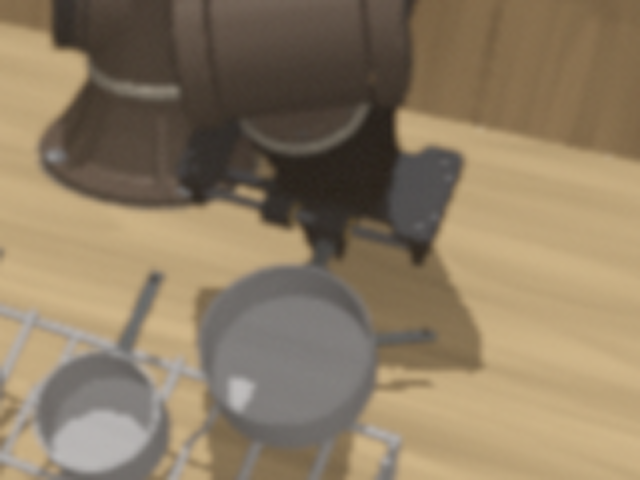

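```bash
python3 -m creep '[0,-2,0,5,0,-0.05,0, 0,-5,0,10,0,-0.14,0, 0,-10,0,20,0.005,-0.24,0, 0,-15,-5,30,0.01,-0.34,0, 0,-20,-15,30,0.015,-0.44,0, 0,-25,-35,30,0.02,-0.54,0, 0,-30,-65,30,0.022,-0.611,0, 0,-30,-100,30,0.022,-0.611,0]'
python3 - <<'E'
from g import *
print(goal([456,-198,85+40],0,0,17,0), robot.state()['wrist_torque'])
C=[]
for n in('scene','top'):
    p,d=robot.snapshot(n); np.savez(n+'3.npz',p=p,d=d)
    P=cloud(n,d).reshape(-1,3);P=P[~np.isnan(P[:,0])]
    s=robot.state()['position']; c=s+[90,0,-9]
    P=P[(np.hypot(P[:,0]-c[0],P[:,1]-c[1])<75)&(abs(P[:,2]-c[2])<40)]
    x,T,e,nn=fit(P,'l',c,pitch=0);print(n,report('l',x,T),e,nn)
E
```

```text
t: 5.58
position: [482.9, 245.3, 286.7]
orientation: [0.711, 0.009, -0.703, -0.021]
ft_force: [0.4, -0.2, -2.2]
opening: 13.8
(array([ -26.9, -443.3, -178.7]), array([-0.043,  0.01 ,  0.017]), array([ 456., -198.,  108.])) [0.01472333 0.22001923 0.01404398]
scene {'mid': array([574.4, 245.3, 277.1]), 'grip': array([476.4, 243.7, 302.5]), 'z': array([-0.001, -0.061,  0.998]), 'h': array([-1.   , -0.001, -0.001])} 0.7887819337248416 1445
top {'mid': array([569.4, 236.8, 279. ]), 'grip': array([473.3, 237.8, 311.1]), 'z': array([0.068, 0.034, 0.997]), 'h': array([-0.998,  0.001,  0.068])} 1.4036708999405683 904
```

```bash
python3 -m creep '[0,-3,-25,0,-0.015,0,0.005, 0,-6,-60,0,-0.03,0.005,0.01, 0,-9,-100,0,-0.043,0.01,0.017, 0,-12,-140,0,-0.043,0.01,0.017, 0,-15,-180,0,-0.043,0.01,0.017, 0,-18,-220,0,-0.043,0.01,0.017, 0,-21,-260,0,-0.043,0.01,0.017, 0,-24,-300,0,-0.043,0.01,0.017]'
python3 -m creep '[0,-1,-35,-10,0,0,0, 0,-2,-70,-25,0,0,0, 0,-3,-100,-45,0,0,0, 0,-3,-125,-70,0,0,0, 0,-3,-140,-95,0,0,0, 0,-3,-143,-115,0,0,0, 0,-3,-143,-125,0,0,0, 0,-3,-143,-125,0,0,0]'
cat > look.py <<'E'
from g import *
import sys
k,tag,dx,dy,dz=sys.argv[1],sys.argv[2],*map(float,sys.argv[3:6])  # guess abs mid
def run(k,tag,c,yaw=0,cams=('scene','top')):
    for n in cams:
        p,d=robot.snapshot(n); np.savez(n+tag+'.npz',p=p,d=d)
        u,v=proj(n,[c])[0].astype(int);u=min(max(u,70),570);v=min(max(v,55),345); crop(n,p,u-70,v-55,u+70,v+55,4,n+tag)
        P=cloud(n,d).reshape(-1,3);P=P[~np.isnan(P[:,0])]
        P=P[(np.hypot(P[:,0]-c[0],P[:,1]-c[1])<DIM[k][0]/2+12)&(abs(P[:,2]-c[2])<40)]
        R0=Ro.from_euler('z',yaw,degrees=True); 
        x,T,e,nn=fit(R0.inv().apply(P),k,R0.inv().apply(c),pitch=0); 
        x=np.r_[R0.apply(x[:3]),0,0,0]; print(n,report(k,x,R0*T),round(e,2),nn)
run(k,tag,np.array([dx,dy,dz]),float(sys.argv[6]) if len(sys.argv)>6 else 0)
E
python3 look.py l 4 546 -198 150
python3 - <<'E'
from g import *
print(goal([456,-198,8+30.5+25.5],0,0,17,0))
E
```

```text
t: 6.35
position: [459.8, -59.2, 286.3]
orientation: [-0.705, 0.002, 0.709, 0.002]
ft_force: [1.3, 0.4, -0.8]
opening: 13.6
t: 7.02
position: [455.8, -201.5, 159.0]
orientation: [-0.704, 0.001, 0.71, 0.003]
ft_force: [-0.3, -0.1, -1.8]
opening: 13.5
scene {'mid': array([ 545.1, -199.5,  147.5]), 'grip': array([ 450.2, -199. ,  182.9]), 'z': array([0.102, 0.019, 0.995]), 'h': array([-0.995,  0.001,  0.102])} 0.9 982
top {'mid': array([ 543.3, -198.7,  149.2]), 'grip': array([ 449.2, -198.4,  186.4]), 'z': array([0.121, 0.009, 0.993]), 'h': array([-0.993,  0.   ,  0.121])} 1.39 859
(array([  -1.1,    3.7, -114.6]), array([ 0.   , -0.005,  0.005]), array([ 456., -198.,   47.]))
```

View pics/scene4.png

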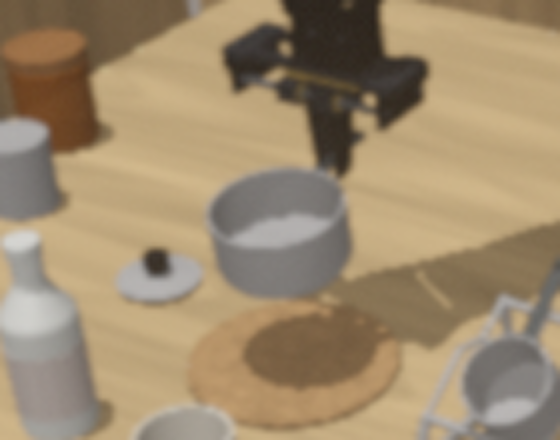

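```bash
python3 -m creep '[0,0,1,-15,0,-0.04,0, 0,0,2,-32,0,-0.08,0, 0,0,3,-50,0,-0.11,0, 0,0,3.5,-66,0,-0.11,0, 0,0,3.5,-80,0,-0.11,0, 0,0,3.5,-90,0,-0.11,0, 0,0,3.5,-95,0,-0.11,0, 0,0,3.5,-95,0,-0.11,0]'
python3 look.py l 5 546 -198 52
```

```text
t: 7.78
position: [457.5, -197.8, 66.8]
orientation: [0.743, -0.001, -0.669, -0.001]
ft_force: [0.2, 0.6, -1.2]
opening: 13.2
scene {'mid': array([ 547.6, -195.7,   63.9]), 'grip': array([ 450.5, -198.8,   92.4]), 'z': array([0.029, 0.032, 0.999]), 'h': array([-0.999, -0.04 ,  0.03 ])} 0.97 920
top {'mid': array([ 545.8, -196.6,   63.1]), 'grip': array([ 447.3, -197.1,   86.8]), 'z': array([-0.019, -0.021,  1.   ]), 'h': array([-1.   ,  0.   , -0.019])} 1.47 996
```

View pics/scene5.png

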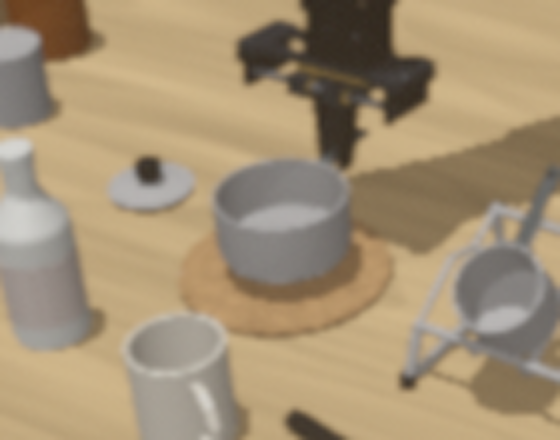

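```bash
python3 -m creep '[0,0,0,-4,0,0,0, 0,0,0,-9,0,0,0, 0,0,0,-14,0,0,0, 0,0,0,-18,0,0,0, 0,0,0,-21,0,0,0, 0,0,0,-23,0,0,0, 0,0,0,-25,0,0,0, 0,0,0,-25,0,0,0]'
```

```text
t: 8.55
position: [456.9, -198.1, 43.3]
orientation: [0.743, -0.002, -0.669, -0.001]
ft_force: [-11.3, 0.4, 22.7]
opening: 13.8
```

```bash
python3 -m creep '[0,0,0,1,0,0,0, 0,0,0,1.5,0,0,0, 16,0,0,1.5,0,0,0, 20,0,0,1.5,0,0,0, 28,0,0,1.5,0,0,0, 36,0,0,1.5,0,0,0, 40,0,0,1.5,0,0,0, 40,0,0,1.5,0,0,0]'
python3 look.py l 6 546 -198 38.5
```

```text
t: 9.22
position: [456.9, -198.1, 44.7]
orientation: [0.743, -0.002, -0.669, -0.001]
ft_force: [0.6, 0.0, 0.2]
opening: 38.6
scene {'mid': array([ 547.5, -196.1,   37.7]), 'grip': array([ 449.2, -195.9,   62.1]), 'z': array([-0.011,  0.006,  1.   ]), 'h': array([-1.   ,  0.001, -0.011])} 1.0 1067
top {'mid': array([ 545.8, -192.9,   40.5]), 'grip': array([ 447.5, -192.9,   64.9]), 'z': array([-0.011,  0.002,  1.   ]), 'h': array([-1.   , -0.   , -0.011])} 1.94 1147
```

View pics/scene6.png

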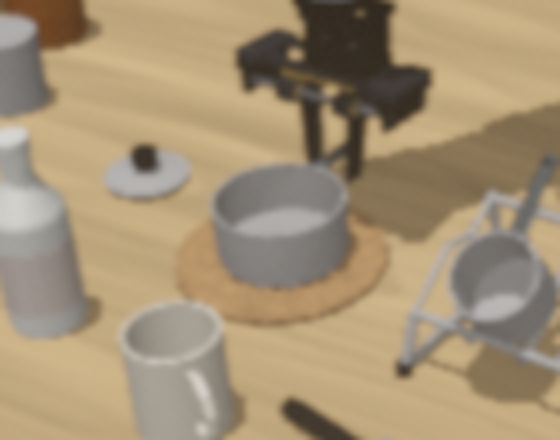

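```bash
python3 -m creep '[50,-1,0,12,0,0,0, 50,-3,0,35,0,0,0, 50,-3,0,70,0,0.05,0, 50,-3,10,110,0,0.11,0, 50,-3,30,145,0,0.22,0, 50,3,60,180,0,0.33,0, 50,13,95,210,0,0.44,0, 50,23,135,230,0,0.55,0]'
python3 look.py l 7 546 -196 38.5
python3 - <<'E'
from g import *
print(goal([534.2,206.5,161.6],-2.1,35,17,90))
E
```

```text
t: 9.98
position: [474.8, -83.6, 265.0]
orientation: [-0.533, 0.003, 0.846, 0.001]
ft_force: [-0.0, -0.5, -0.4]
opening: 49.9
scene {'mid': array([ 547.1, -195.2,   37.5]), 'grip': array([ 449. , -196.2,   62.6]), 'z': array([-0.004, -0.009,  1.   ]), 'h': array([-1.   , -0.008, -0.004])} 1.09 1081
top {'mid': array([ 541.5, -196.3,   38.4]), 'grip': array([ 444.1, -194.8,   66. ]), 'z': array([0.022, 0.063, 0.998]), 'h': array([-1.   , -0.001,  0.022])} 1.25 322
(array([ 99.2, 285.3, -42.1]), array([ 0.005,  0.164, -0.038]), array([576. , 205. , 221.4]))
```

View pics/top7.png

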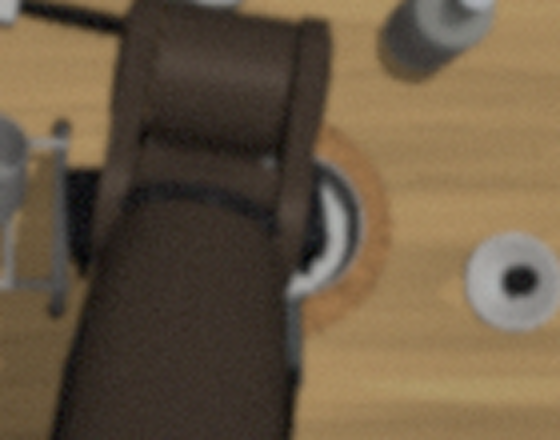

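```bash
python3 -m creep '[50,15,36,10,0,0.04,-0.01, 50,30,72,20,0,0.08,-0.02, 50,45,108,25,0,0.12,-0.03, 50,60,145,25,0.005,0.164,-0.038, 50,75,182,20,0.005,0.164,-0.038, 50,87,218,10,0.005,0.164,-0.038, 50,96,254,0,0.005,0.164,-0.038, 50,99,285,-15,0.005,0.164,-0.038]'
python3 - <<'E'
from g import *
print(goal([534.2,206.5,161.6],-2.1,35,17,90))
C=[]
for n in('top',):
    p,d=robot.snapshot(n); np.savez(n+'8.npz',p=p,d=d)
    crop(n,p,360,130,500,260,4.5,n+'8')
    P=cloud(n,d).reshape(-1,3);P=P[~np.isnan(P[:,0])];c=np.array([547,-196,38.5])
    P=P[(np.hypot(P[:,0]-c[0],P[:,1]-c[1])<74)&(abs(P[:,2]-c[2])<40)]
    x,T,e,nn=fit(P,'l',c,pitch=0);print(n,report('l',x,T),e,nn)
E
```

```text
t: 10.75
position: [576.7, 206.5, 247.6]
orientation: [-0.462, 0.008, 0.887, 0.017]
ft_force: [0.9, -0.6, -0.8]
opening: 50.2
(array([ -0.6,  -1.5, -26.2]), array([-0.001,  0.001,  0.   ]), array([576. , 205. , 221.4]))
top {'mid': array([ 544. , -193. ,   40.3]), 'grip': array([ 445.7, -192.8,   64.4]), 'z': array([-0.014,  0.002,  1.   ]), 'h': array([-1.   ,  0.002, -0.014])} 1.9827353476183731 1345
```

View pics/top8.png

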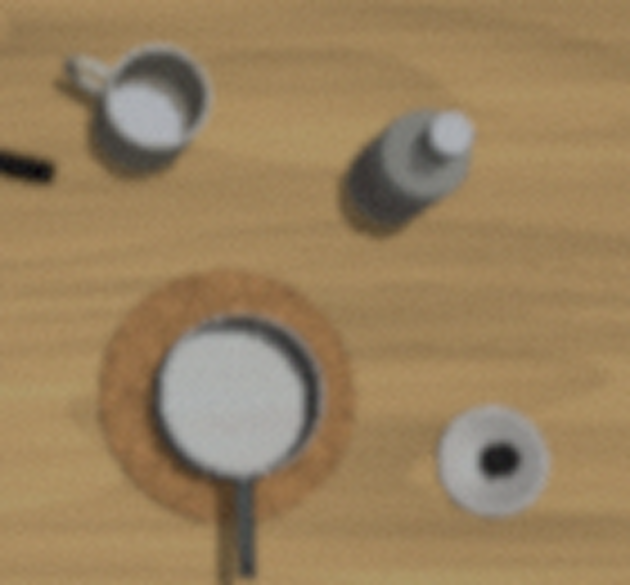

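```bash
python3 - <<'E'
from g import *
print(ray('top',360+239/4.5,130+396/4.5,69), ray('top',360+245/4.5,130+545/4.5,67))
E
python3 -m creep '[50,-9,0,-36,0,0,0, 50,-18,0,-50,0,0,0, 50,-27,0,-63,0,0,0, 50,-36,0,-76,0,0,0, 50,-43,0,-86,0,0,0, 50,-49,0,-95,0,0,0, 50,-52,0,-100,0,0,0, 50,-52,0,-100,0,0,0]'
python3 - <<'E'
from g import *
print(robot.state()['ft_force'])
p,d=robot.snapshot('scene'); crop('scene',p,290,120,430,240,4.5,'s9')
E
```

```text
[ 541.5081106  -195.87158736   69.        ] [ 430.17538961 -196.91319805   67.        ]
t: 11.47
position: [522.5, 210.5, 143.1]
orientation: [-0.46, 0.008, 0.888, 0.015]
ft_force: [0.1, -0.1, 1.1]
opening: 49.9
[ 0.07464525 -0.07426182  1.06806924]
```

View pics/s9.png

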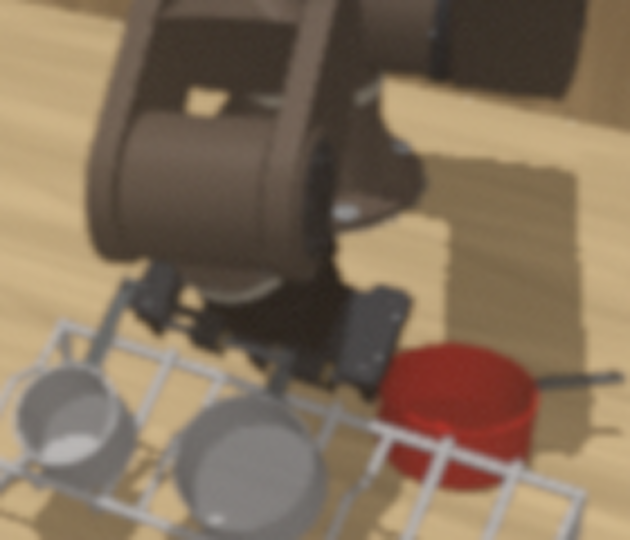

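```bash
python3 -m creep '[45,1,-3,3,0,0,0, 30,1,-3.5,3.5,0,0,0, 20,1,-3.5,3.5,0,0,0, 10,1,-3.5,3.5,0,0,0, 0,1,-3.5,3.5,0,0,0, 0,1,-3.5,3.5,0,0,0, 0,1,-3.5,3.5,0,0,0, 0,1,-3.5,3.5,0,0,0]'
python3 -m creep '[0,0,0,4,0,0,0, 0,0,0,12,0,0,0, 0,0,0,25,0,0,0, 0,0,0,40,0,0,0, 0,0,0,55,0,0,0, 0,0,0,70,0,0,0, 0,0,0,85,0,0,0, 0,0,0,100,0,0,0]'
```

```text
t: 12.18
position: [524.2, 207.1, 147.3]
orientation: [-0.46, 0.007, 0.888, 0.015]
ft_force: [-0.2, -0.7, 0.8]
opening: 13.5
t: 12.85
position: [524.2, 207.1, 249.4]
orientation: [-0.461, 0.007, 0.887, 0.015]
ft_force: [-0.9, -0.6, -2.1]
opening: 13.8
```

```bash
python3 - <<'E'
from g import *
h=np.array([547,-196,0])+Ro.from_euler('z',-45,degrees=True).apply([-85,0,0]); h[2]=200
print(h,goal(h,-45,0),robot.state()['qpos'].round(2))
print(goal(h,-2.1,0))
E
```

```text
[ 486.8959236 -135.8959236  200.       ] (array([ -37.3, -343. ,  -66.4]), array([-0.251, -0.575, -0.727]), array([ 486.9, -135.9,  183. ])) [0.19 0.63 1.34 0.13 1.77 1.79]
(array([ -37.3, -343. ,  -66.4]), array([-0.023, -0.613, -0.003]), array([ 486.9, -135.9,  183. ]))
```

```bash
python3 -m creep '[0,0,0,5,-0.02,-0.05,-0.06, 0,0,0,15,-0.05,-0.12,-0.15, 0,0,0,25,-0.08,-0.19,-0.24, 0,0,-5,35,-0.11,-0.26,-0.33, 0,0,-15,40,-0.14,-0.33,-0.42, 0,0,-30,40,-0.17,-0.4,-0.51, 0,-5,-50,40,-0.2,-0.47,-0.6, 0,-10,-75,40,-0.23,-0.53,-0.67]'
python3 - <<'E'
from g import *
h=np.array([547,-196,0])+Ro.from_euler('z',-45,degrees=True).apply([-85,0,0]); h[2]=200
print(goal(h,-45,0),robot.state()['wrist_torque'])
E
```

```text
t: 13.52
position: [513.6, 131.8, 291.0]
orientation: [-0.645, 0.252, 0.676, 0.254]
ft_force: [0.6, -0.4, -0.9]
opening: 13.3
(array([ -26.7, -267.7, -108. ]), array([-0.02 , -0.04 , -0.054]), array([ 486.9, -135.9,  183. ])) [0.20218091 0.0984577  0.00256386]
```

```bash
python3 -m creep '[0,-4,-30,0,-0.01,-0.02,-0.03, 0,-8,-65,0,-0.02,-0.04,-0.054, 0,-12,-105,-5,-0.02,-0.04,-0.054, 0,-16,-145,-15,-0.02,-0.04,-0.054, 0,-20,-185,-25,-0.02,-0.04,-0.054, 0,-24,-220,-40,-0.02,-0.04,-0.054, 0,-26,-250,-60,-0.02,-0.04,-0.054, 0,-27,-268,-80,-0.02,-0.04,-0.054]'
python3 -m creep '[0,0,0,-10,0,0,0, 0,0,0,-20,0,0,0, 0,0,0,-28,0,0,0, 0,0,0,-28,0,0,0, 0,0,0,-28,0,0,0, 0,0,0,-28,0,0,0, 0,0,0,-28,0,0,0, 0,0,0,-28,0,0,0]'
python3 look.py m 10 547 -196 173 -45
python3 - <<'E'
from g import *
h=np.array([547,-196,0])+Ro.from_euler('z',-45,degrees=True).apply([-85,0,0]); h[2]=200
print(goal(h,-45,0))
E
```

```text
t: 14.18
position: [486.2, -138.9, 211.8]
orientation: [0.654, -0.271, -0.652, -0.271]
ft_force: [0.1, 0.2, -1.4]
opening: 13.6
t: 14.85
position: [486.5, -138.6, 184.3]
orientation: [0.654, -0.271, -0.652, -0.271]
ft_force: [0.2, -0.3, -1.7]
opening: 13.5
scene {'mid': array([ 546.7, -196.3,  175.5]), 'grip': array([ 485.8, -133.7,  201.5]), 'z': array([-0.   ,  0.015,  1.   ]), 'h': array([-0.699,  0.715, -0.011])} 0.86 775
top {'mid': array([ 542.8, -196.7,  177.9]), 'grip': array([ 483. , -135.8,  209.8]), 'z': array([ 0.059, -0.022,  0.998]), 'h': array([-0.706,  0.706,  0.057])} 1.09 315
(array([ 0.6,  2.9, -1.1]), array([0.001, 0.003, 0.002]), array([ 486.9, -135.9,  183. ]))
```

View pics/scene10.png

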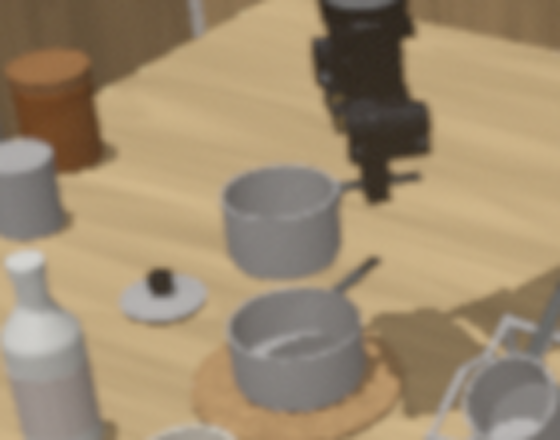

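View pics/top10.png

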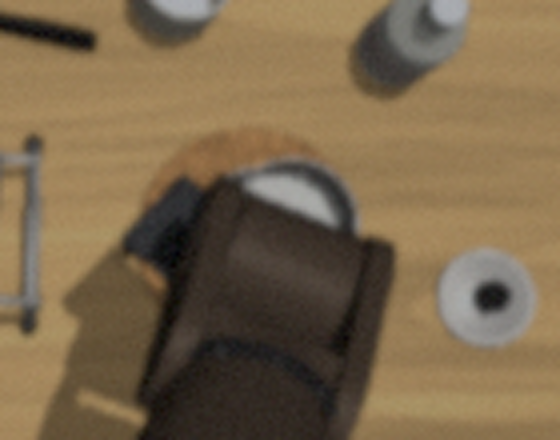

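```bash
python3 -m creep '[0,0,0,-8,0,0,0, 0,0,0,-20,0,0,0, 0,0,0,-32,0,0,0, 0,0,0,-44,0,0,0, 0,0,0,-54,0,0,0, 0,0,0,-60,0,0,0, 0,0,0,-60,0,0,0, 0,0,0,-60,0,0,0]'
python3 look.py m 11 547 -196 115 -45
```

```text
t: 15.62
position: [486.4, -138.8, 124.0]
orientation: [0.654, -0.271, -0.652, -0.271]
ft_force: [-0.7, 0.3, -1.8]
opening: 13.6
scene {'mid': array([ 546.4, -196.6,  114.9]), 'grip': array([ 485.7, -134.5,  142.4]), 'z': array([0.01 , 0.002, 1.   ]), 'h': array([-0.7  ,  0.714,  0.006])} 0.91 741
top {'mid': array([ 542.8, -196.3,  118.1]), 'grip': array([ 483.4, -135.6,  151. ]), 'z': array([ 0.072, -0.025,  0.997]), 'h': array([-0.705,  0.706,  0.069])} 1.07 312
```

View pics/scene11.png

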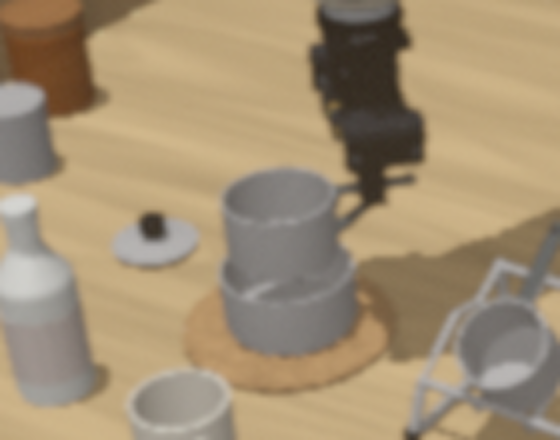

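M at (546.4,-196.6) and L at about (547,-196), both from the scene camera, so they are centred. I'll lower 60 mm, then feel for contact.

```bash
python3 -m creep '[0,0.5,0.5,-8,0,0,0, 0,0.5,0.5,-18,0,0,0, 0,0.5,0.5,-28,0,0,0, 0,0.5,0.5,-38,0,0,0, 0,0.5,0.5,-48,0,0,0, 0,0.5,0.5,-55,0,0,0, 0,0.5,0.5,-59,0,0,0, 0,0.5,0.5,-60,0,0,0]'
python3 -m creep '[0,0,0,-1,0,0,0, 0,0,0,-2,0,0,0, 0,0,0,-3,0,0,0, 0,0,0,-4,0,0,0, 0,0,0,-5,0,0,0, 0,0,0,-6,0,0,0, 0,0,0,-6,0,0,0, 0,0,0,-6,0,0,0]'
```

```text
t: 16.38
position: [486.8, -138.3, 63.6]
orientation: [0.654, -0.271, -0.652, -0.271]
ft_force: [-0.8, -0.1, -1.0]
opening: 13.5
t: 17.05
position: [486.5, -137.8, 58.7]
orientation: [0.654, -0.271, -0.652, -0.271]
ft_force: [-5.3, 4.8, 15.1]
opening: 13.7
```

```bash
python3 -m creep '[0,0,0,1.5,0,0,0, 0,0,0,1.5,0,0,0, 16,0,0,1,0,0,0, 20,0,0,1,0,0,0, 26,0,0,1,0,0,0, 32,0,0,1,0,0,0, 36,0,0,1,0,0,0, 36,0,0,1,0,0,0]'
python3 look.py m 12 547 -196 49 -45
```

```text
t: 17.72
position: [486.5, -137.8, 59.6]
orientation: [0.654, -0.271, -0.652, -0.271]
ft_force: [1.0, 0.1, -0.7]
opening: 35.0
scene {'mid': array([ 551.6, -192. ,   46.9]), 'grip': array([ 483.7, -137.1,   72.8]), 'z': array([-0.07 , -0.064,  0.995]), 'h': array([-0.759,  0.651, -0.012])} 2.94 881
top {'mid': array([ 552.5, -200. ,   49.6]), 'grip': array([ 487.9, -136.3,   58.1]), 'z': array([-0.163,  0.128,  0.978]), 'h': array([-0.691,  0.693, -0.206])} 2.55 423
```

View pics/scene12.png

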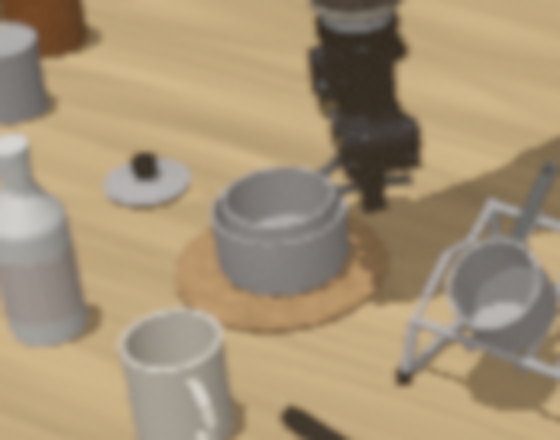

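```bash
python3 -m creep '[45,0,0,10,0,0,0, 50,0,0,30,0,0,0, 50,0,0,60,0,0,0, 50,0,5,95,0.03,0.07,0.09, 50,5,20,130,0.06,0.14,0.18, 50,15,40,165,0.09,0.21,0.27, 50,27,70,195,0.12,0.28,0.36, 50,40,105,215,0.15,0.35,0.45]'
python3 - <<'E'
from g import *
print(goal([544.3,68.5,153.2],-2.1,35,17,90))
E
```

```text
t: 18.48
position: [526.0, -35.3, 277.6]
orientation: [-0.554, 0.112, 0.817, 0.116]
ft_force: [1.3, -0.1, -0.0]
opening: 49.9
(array([ 60.2, 102.2, -64.6]), array([0.097, 0.228, 0.274]), array([586.1,  67. , 213. ]))
```

```bash
python3 -m creep '[50,10,25,0,0.03,0.07,0.09, 50,22,50,-5,0.06,0.14,0.18, 50,36,75,-15,0.09,0.21,0.26, 50,50,95,-30,0.097,0.228,0.274, 50,60,102,-50,0.097,0.228,0.274, 50,60,102,-60,0.097,0.228,0.274, 50,60,102,-65,0.097,0.228,0.274, 50,60,102,-65,0.097,0.228,0.274]'
python3 - <<'E'
from g import *
print(goal([544.3,68.5,153.2],-2.1,35,17,0))
for n in('scene','top'):
    p,d=robot.snapshot(n); np.savez(n+'13.npz',p=p,d=d)
    u,v=proj(n,[[547,-196,60]])[0].astype(int); crop(n,p,u-60,v-45,u+60,v+45,6,n+'13'); print(n,u-60,v-45)
    W=cloud(n,d).reshape(-1,3); W=W[~np.isnan(W[:,0])]
    q=W[np.hypot(W[:,0]-547,W[:,1]+196)<40]; print(n,len(q),np.median(q[abs(q[:,2]-28)<8],0))
    q=q[abs(q[:,2]-28)<6]; A=np.c_[q[:,:2]-[547,-196],np.ones(len(q))]; print(np.linalg.lstsq(A,q[:,2],rcond=None)[0].round(3))
E
```

```text
t: 19.15
position: [585.3, 66.1, 212.5]
orientation: [-0.461, 0.009, 0.887, 0.017]
ft_force: [0.4, 0.6, 0.8]
opening: 49.8
(array([-50.7,   2.7, -73.2]), array([ 0.   , -0.002,  0.001]), array([534.6,  68.9, 139.3]))
scene 190 149
scene 176 [ 514.65830163 -217.0736563    27.21021756]
[ 0.597  0.316 52.262]
top 352 171
top 407 [ 545.96872232 -195.14945309   27.00839751]
[-1.0000e-03 -7.0000e-03  2.7346e+01]
```

View pics/scene13.png

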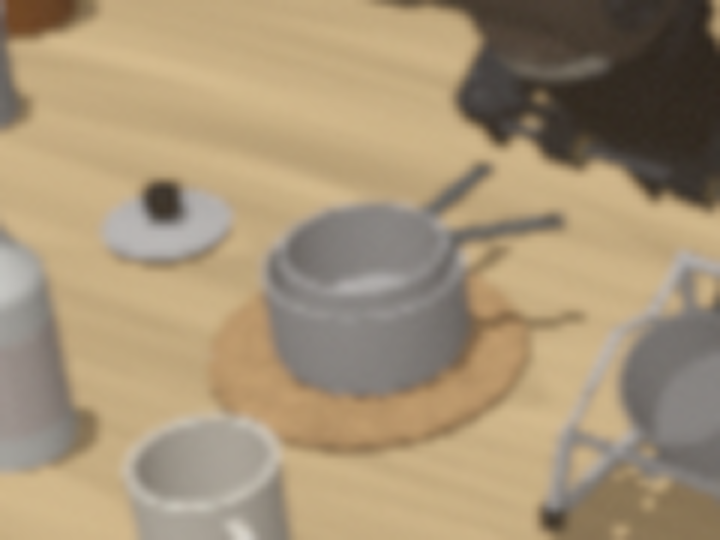

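View pics/top13.png

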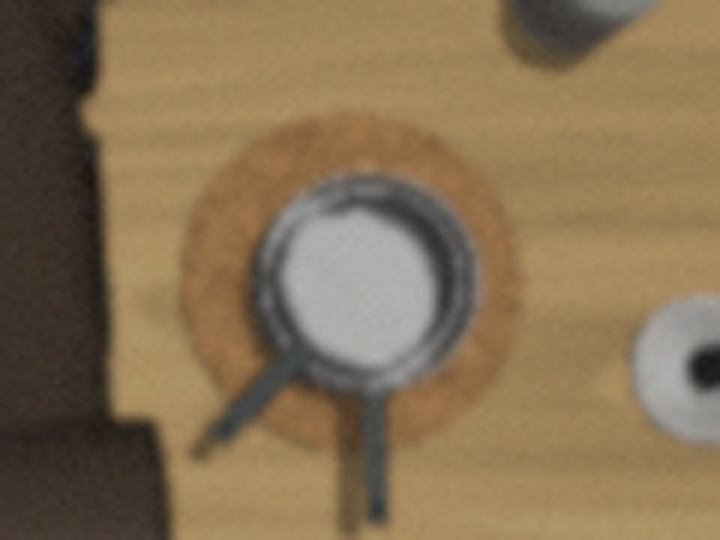

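M sits concentric in L with a level floor at z 27 (expected 26). Now for S.

```bash
python3 -m creep '[50,-9,1,-13,0,0,0, 50,-18,2,-26,0,0,0, 50,-27,2.5,-39,0,0,0, 50,-36,2.5,-52,0,0,0, 50,-43,2.5,-63,0,0,0, 50,-49,2.5,-71,0,0,0, 50,-51,2.5,-73,0,0,0, 50,-51,2.5,-73,0,0,0]'
python3 -m creep '[40,0,0,0,0,0,0, 30,0,0,0,0,0,0, 20,0,0,0,0,0,0, 10,0,0,0,0,0,0, 0,0,0,0,0,0,0, 0,0,0,0,0,0,0, 0,0,0,0,0,0,0, 0,0,0,0,0,0,0]'
python3 -m creep '[0,0,0,4,0,0,0, 0,0,0,12,0,0,0, 0,0,0,25,0,0,0, 0,0,0,40,0,0,0, 0,0,0,58,0,0,0, 0,0,0,76,0,0,0, 0,0,0,94,0,0,0, 0,0,0,110,0,0,0]'
python3 - <<'E'
from g import *
h=np.array([547,-196,0])+Ro.from_euler('z',45,degrees=True).apply([-77,0,0]); h[2]=230
print(h,goal(h,45,0),robot.state()['qpos'].round(2))
E
```

```text
t: 19.92
position: [534.6, 68.1, 141.8]
orientation: [-0.462, 0.009, 0.887, 0.017]
ft_force: [-0.5, -0.4, -0.2]
opening: 49.9
t: 20.58
position: [534.7, 68.0, 141.8]
orientation: [-0.462, 0.009, 0.887, 0.017]
ft_force: [-0.4, 0.0, -0.1]
opening: 13.2
t: 21.25
position: [534.7, 68.1, 254.2]
orientation: [-0.463, 0.009, 0.886, 0.017]
ft_force: [0.4, -0.3, -0.9]
opening: 13.6
[ 492.55277785 -250.44722215  230.        ] (array([ -42.1, -318.5,  -41.2]), array([ 0.228, -0.582,  0.798]), array([ 492.6, -250.4,  213. ])) [-0.01  0.6   1.39  0.02  1.77  1.6 ]
```

```bash
python3 -m creep '[0,0,0,5,0.015,-0.04,0.05, 0,-2,-5,15,0.04,-0.1,0.14, 0,-4,-15,20,0.065,-0.16,0.23, 0,-8,-30,20,0.09,-0.22,0.32, 0,-12,-50,20,0.115,-0.29,0.41, 0,-17,-75,20,0.14,-0.36,0.5, 0,-22,-105,20,0.165,-0.43,0.59, 0,-27,-135,20,0.185,-0.48,0.66]'
python3 - <<'E'
from g import *
h=np.array([547,-196,0])+Ro.from_euler('z',45,degrees=True).apply([-77,0,0]); h[2]=230
print(h,goal(h,45,0),robot.state()['qpos'].round(2))
E
```

```text
t: 21.92
position: [506.9, -67.5, 276.0]
orientation: [-0.632, -0.225, 0.706, -0.228]
ft_force: [0.6, -1.1, -1.1]
opening: 13.6
[ 492.55277785 -250.44722215  230.        ] (array([ -14.4, -182.9,  -63. ]), array([ 0.043, -0.095,  0.133]), array([ 492.6, -250.4,  213. ])) [-0.23  0.31  1.69 -0.06  1.23  0.71]
```

```bash
python3 -m creep '[0,-2,-28,0,0.015,-0.03,0.04, 0,-4,-58,-5,0.03,-0.06,0.09, 0,-7,-90,-15,0.043,-0.095,0.133, 0,-10,-122,-28,0.043,-0.095,0.133, 0,-12,-150,-42,0.043,-0.095,0.133, 0,-14,-172,-54,0.043,-0.095,0.133, 0,-14,-183,-63,0.043,-0.095,0.133, 0,-14,-183,-63,0.043,-0.095,0.133]'
python3 -m creep '[0,0,0,-3,0,0,0, 0,0,0,-8,0,0,0, 0,0,0,-13,0,0,0, 0,0,0,-13,0,0,0, 0,0,0,-13,0,0,0, 0,0,0,-13,0,0,0, 0,0,0,-13,0,0,0, 0,0,0,-13,0,0,0]'
python3 look.py s 14 547 -196 188 45
python3 - <<'E'
from g import *
h=np.array([547,-196,0])+Ro.from_euler('z',45,degrees=True).apply([-77,0,0]); h[2]=200
print(h,goal(h,45,0))
E
```

```text
t: 22.58
position: [492.3, -251.9, 212.1]
orientation: [-0.653, -0.27, 0.654, -0.269]
ft_force: [0.1, 0.2, -0.7]
opening: 13.9
t: 23.25
position: [492.4, -251.8, 199.3]
orientation: [-0.653, -0.27, 0.654, -0.27]
ft_force: [0.7, 0.1, -1.3]
opening: 13.8
scene {'mid': array([ 548.7, -194.9,  186.9]), 'grip': array([ 494.6, -247.4,  216.9]), 'z': array([0.024, 0.004, 1.   ]), 'h': array([-0.721, -0.692,  0.02 ])} 0.83 566
top {'mid': array([ 545. , -194.5,  188.6]), 'grip': array([ 493.6, -249.4,  219.2]), 'z': array([ 0.079, -0.038,  0.996]), 'h': array([-0.706, -0.708,  0.029])} 1.19 610
[ 492.55277785 -250.44722215  200.        ] (array([  0.2,   1.4, -16.2]), array([-0.   , -0.001,  0.002]), array([ 492.6, -250.4,  183. ]))
```

View pics/scene14.png

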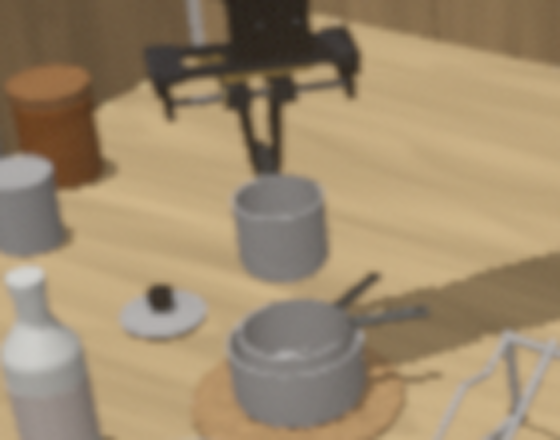

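```bash
python3 -m creep '[0,-0.5,-0.5,-8,0,0,0, 0,-1,-1,-20,0,0,0, 0,-2,-1,-32,0,0,0, 0,-2,-1,-44,0,0,0, 0,-2,-1,-54,0,0,0, 0,-2,-1,-60,0,0,0, 0,-2,-1,-62,0,0,0, 0,-2,-1,-62,0,0,0]'
python3 look.py s 15 547 -196 126 45
```

```text
t: 24.02
position: [490.3, -252.9, 136.8]
orientation: [-0.653, -0.27, 0.654, -0.269]
ft_force: [0.3, -0.9, -1.1]
opening: 13.8
scene {'mid': array([ 546.8, -195.4,  123.8]), 'grip': array([ 494.3, -249.3,  154.2]), 'z': array([0.011, 0.024, 1.   ]), 'h': array([-0.695, -0.719,  0.025])} 0.84 538
top {'mid': array([ 545.2, -196.6,  126.5]), 'grip': array([ 492.3, -250.3,  156.5]), 'z': array([0.027, 0.   , 1.   ]), 'h': array([-0.706, -0.707,  0.019])} 1.07 556
```

View pics/scene15.png

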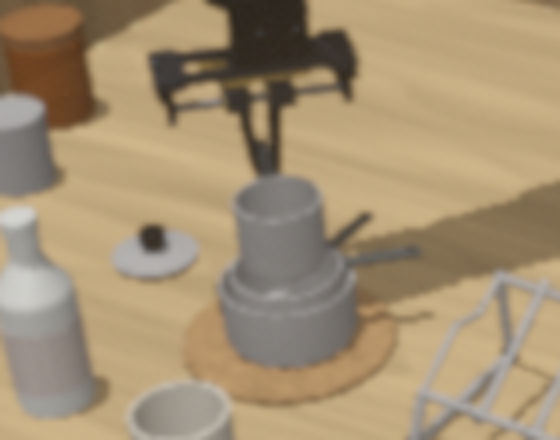

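View pics/top15.png

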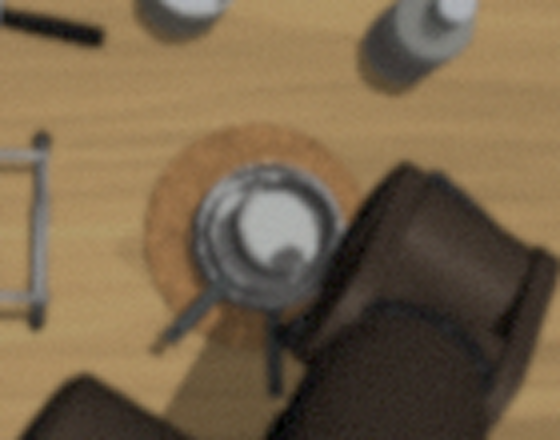

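Aligned. S's fit is (546.8,-195.4), and its offset towards the edge in the top view is what perspective would give. Lowering about 60 mm, then feeling for contact.

```bash
python3 -m creep '[0,0,-0.5,-8,0,0,0, 0,0,-0.5,-18,0,0,0, 0,0,-0.5,-28,0,0,0, 0,0,-0.5,-38,0,0,0, 0,0,-0.5,-47,0,0,0, 0,0,-0.5,-54,0,0,0, 0,0,-0.5,-58,0,0,0, 0,0,-0.5,-60,0,0,0]'
python3 -m creep '[0,0,0,-1,0,0,0, 0,0,0,-2,0,0,0, 0,0,0,-3,0,0,0, 0,0,0,-4,0,0,0, 0,0,0,-4,0,0,0, 0,0,0,-4,0,0,0, 0,0,0,-4,0,0,0, 0,0,0,-4,0,0,0]'
```

```text
t: 24.78
position: [490.4, -253.4, 76.7]
orientation: [-0.653, -0.27, 0.654, -0.269]
ft_force: [0.1, 0.1, -0.9]
opening: 13.6
t: 25.45
position: [490.5, -253.8, 73.6]
orientation: [-0.653, -0.27, 0.654, -0.27]
ft_force: [-3.4, -0.0, 7.0]
opening: 13.6
```

```bash
python3 -m creep '[0,0,0,-0.5,0,0,0, 0,0,0,-1,0,0,0, 0,0,0,-1.5,0,0,0, 0,0,0,-2,0,0,0, 0,0,0,-2,0,0,0, 0,0,0,-2,0,0,0, 0,0,0,-2,0,0,0, 0,0,0,-2,0,0,0]'
```

```text
t: 26.12
position: [490.5, -254.6, 72.9]
orientation: [-0.653, -0.269, 0.654, -0.271]
ft_force: [-6.4, -2.6, 13.6]
opening: 13.5
```

Contact is firm, so I'll ease up, release and check.

```bash
python3 -m creep '[0,0,0,1,0,0,0, 14,0,0.5,1,0,0,0, 16,0,0.5,1,0,0,0, 20,0,0.5,1,0,0,0, 26,0,0.5,1,0,0,0, 32,0,0.5,1,0,0,0, 36,0,0.5,1,0,0,0, 36,0,0.5,1,0,0,0]'
python3 -m creep '[40,0,0,10,0,0,0, 45,0,0,30,0,0,0, 50,0,0,60,0,0,0, 60,0,-15,85,0,0,0, 60,0,-45,100,0,0,0, 60,0,-75,105,0,0,0, 60,0,-100,105,0,0,0, 60,0,-120,105,0,0,0]'
cat > nest.py <<'E'
from g import *
import sys
tag=sys.argv[1]
for n in('scene','top'):
    p,d=robot.snapshot(n); np.savez(n+tag+'.npz',p=p,d=d)
    u,v=proj(n,[[547,-196,60]])[0].astype(int); crop(n,p,u-60,v-45,u+60,v+45,6,n+tag); print(n,u-60,v-45)
    W=cloud(n,d).reshape(-1,3); W=W[~np.isnan(W[:,0])]
    q=W[np.hypot(W[:,0]-547,W[:,1]+196)<32]; q=q[abs(q[:,2]-36)<6]
    if len(q)>20:
        A=np.c_[q[:,:2]-[547,-196],np.ones(len(q))]; print(n,len(q),q.mean(0),np.linalg.lstsq(A,q[:,2],rcond=None)[0].round(3))
E
python3 nest.py 16
```

```text
t: 26.78
position: [490.5, -254.0, 73.8]
orientation: [-0.653, -0.269, 0.654, -0.271]
ft_force: [0.1, 0.9, 0.5]
opening: 35.0
t: 27.45
position: [490.5, -375.9, 180.4]
orientation: [0.654, 0.269, -0.654, 0.271]
ft_force: [0.5, -0.3, 0.4]
opening: 59.9
scene 190 149
top 352 171
top 195 [ 548.58528976 -198.90645149   35.35470152] [-3.7000e-02  9.0000e-03  3.5438e+01]
```

View pics/scene16.png

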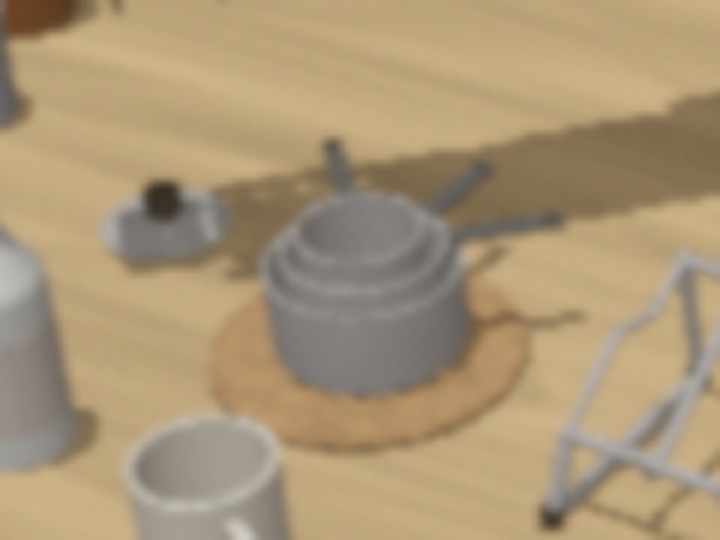

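View pics/top16.png

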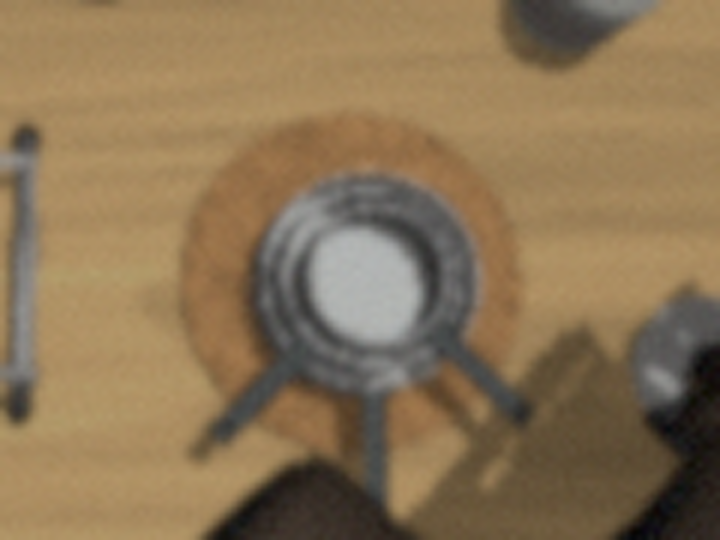

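```bash
python3 - <<'E'
from g import *
print(ray('scene',190+163/6,149+200/6,27), ray('scene',190+168/6,149+228/6,9),'rimS top',ray('top',352+368/6,171+281/6,97))
b=np.load('scene13.npz');W=cloud('scene',b['d']).reshape(-1,3);W=W[~np.isnan(W[:,0])]
q=W[(np.hypot(W[:,0]-495,W[:,1]+400)<25)&(W[:,2]>24)];print(len(q),q.mean(0),q.max(0))
a=np.load('top13.npz');W=cloud('top',a['d']).reshape(-1,3);W=W[~np.isnan(W[:,0])]
q=W[(np.hypot(W[:,0]-495,W[:,1]+400)<25)&(W[:,2]>24)];print(len(q),q.mean(0),q.max(0))
print(goal([496,-400,27],0,0,17,60),goal([496,-400,27],45,0,17,60),robot.state()['qpos'].round(2))
E
```

```text
[ 500.19298339 -396.94516044   27.        ] [ 505.05742114 -391.95220049    9.        ] rimS top [ 539.50458128 -191.65995857   97.        ]
33 [ 500.50158331 -396.95059755   32.76606463] [ 513.11134138 -383.71839012   40.91416585]
56 [ 496.23353194 -398.88882367   34.44884984] [ 508.37491605 -386.04800495   45.46764811]
(array([   5.8,  -23.4, -109.4]), array([ 0.003, -0.   , -0.781]), array([ 496., -400.,   70.])) (array([   5.8,  -23.4, -109.4]), array([0.003, 0.001, 0.004]), array([ 496., -400.,   70.])) [-0.76  0.52  1.62 -0.    1.01  0.03]
```

```bash
python3 -m creep '[60,2,-8,-15,0,0,0, 60,5,-16,-40,0,0,0, 60,7,-22,-65,0,0,0, 60,7,-22.5,-90,0,0,0, 60,7,-22.5,-105,0,0,0, 60,7,-22.5,-115,0,0,0, 60,7,-22.5,-120,0,0,0, 60,7,-22.5,-120,0,0,0]'
python3 - <<'E'
from g import *
for n in('scene',):
    p,d=robot.snapshot(n); crop(n,p,170,130,290,220,6,'s17')
p,d=robot.snapshot('top'); crop('top',p,410,180,530,270,6,'t17')
E
```

```text
t: 28.22
position: [497.2, -398.5, 59.2]
orientation: [-0.654, -0.269, 0.654, -0.27]
ft_force: [0.6, 0.8, -0.3]
opening: 60.1
```

View pics/s17.png

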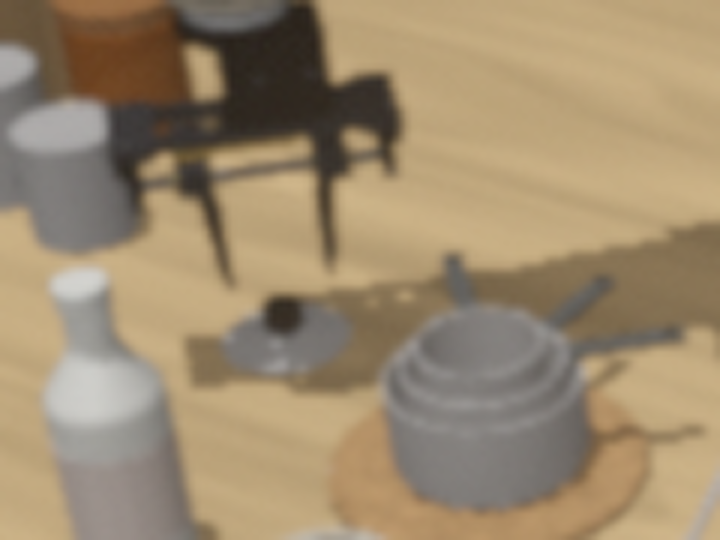

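View pics/t17.png

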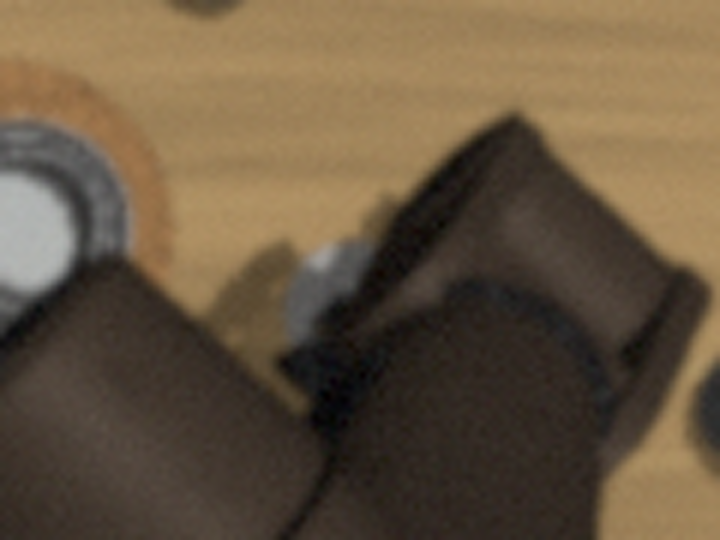

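```bash
python3 -m creep '[60,0,0,-8,0,0,0, 60,0,0,-18,0,0,0, 60,0,0,-28,0,0,0, 60,0,0,-38,0,0,0, 60,0,0,-44,0,0,0, 60,0,0,-46,0,0,0, 60,0,0,-46,0,0,0, 60,0,0,-46,0,0,0]'
python3 -m creep '[50,0,0,0,0,0,0, 40,0,0,0,0,0,0, 34,0,0,0,0,0,0, 30,0,0,0,0,0,0, 24,0,0,0,0,0,0, 10,0,0,0,0,0,0, 0,0,0,0,0,0,0, 0,0,0,0,0,0,0]'
```

```text
t: 28.98
position: [497.7, -399.2, 14.4]
orientation: [0.654, 0.268, -0.654, 0.271]
ft_force: [0.9, 0.3, -0.1]
opening: 59.9
t: 29.65
position: [497.8, -399.3, 14.6]
orientation: [0.654, 0.268, -0.654, 0.271]
ft_force: [-0.0, 0.6, 2.0]
opening: 27.7
```

```bash
python3 -m creep '[0,0,0,5,0,0,0, 0,0,0,18,0,0,0, 0,0,0,40,0,0,0, 0,0,0,65,0,0,0, 0,0,0,90,0,0,0, 0,0,0,115,0,0,0, 0,4,15,135,0,0,0, 0,10,40,145,0,0,0]'
python3 -m creep '[0,8,25,0,0,0,0, 0,15,55,0,0,0,0, 0,21,85,0,0,0,0, 0,27,115,0,0,0,0, 0,33,140,0,0,0,0, 0,38,157,0,0,0,0, 0,39,162,0,0,0,0, 0,39,162,0,0,0,0]'
python3 nest.py 18; python3 - <<'E'
from g import *
a=np.load('scene18.npz'); u,v=proj('scene',[[547,-197,140]])[0].astype(int);crop('scene',a['p'],u-50,v-40,u+50,v+40,8,'s18');print(u-50,v-40,robot.state()['position'])
W=cloud('scene',a['d']).reshape(-1,3);W=W[~np.isnan(W[:,0])]
q=W[(np.hypot(W[:,0]-547,W[:,1]+197)<50)&(abs(W[:,2]-157)<8)]; print(len(q),q.mean(0),q.min(0),q.max(0))
E
```

```text
t: 30.32
position: [508.0, -360.9, 163.4]
orientation: [0.655, 0.266, -0.653, 0.272]
ft_force: [0.5, -0.3, -0.3]
opening: 27.5
t: 30.98
position: [547.2, -197.8, 164.3]
orientation: [0.655, 0.266, -0.653, 0.272]
ft_force: [-0.0, 0.8, -0.8]
opening: 27.5
scene 190 149
top 352 171
198 135 [ 546.93368425 -199.50675325  163.89457337]
184 [ 555.57413776 -190.00278873  159.04919193] [ 504.93217345 -240.02382259  154.43333208] [ 590.8075155  -154.57256314  164.27224889]
```

View pics/s18.png

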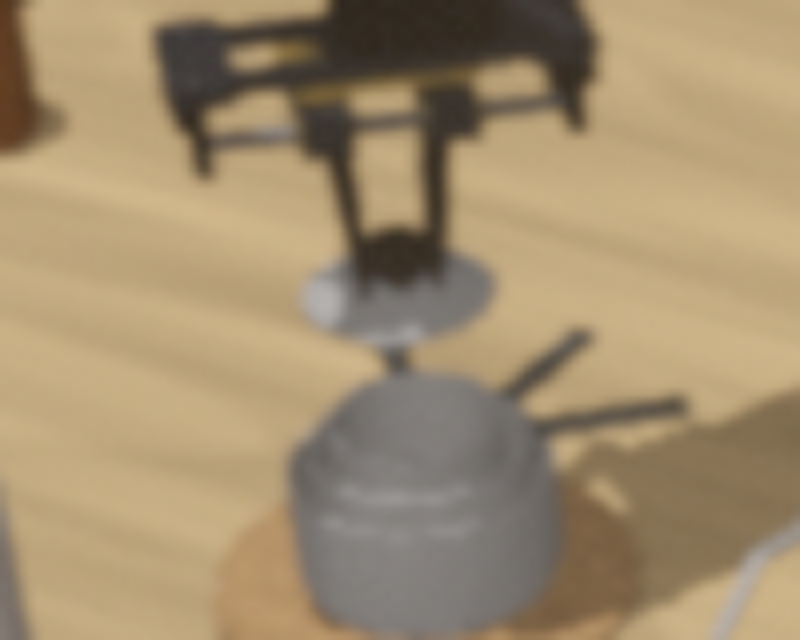

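```bash
python3 - <<'E'
from g import *
a=np.load('scene18.npz');p=a['p'];u0,v0=198,135;s=8
im=cv2.resize(p[v0:v0+80,u0:u0+100,::-1],None,fx=s,fy=s,interpolation=cv2.INTER_CUBIC)
t=np.linspace(0,2*np.pi,200)
for (x,y,z,r,c) in((547,-197,158.5,43,(0,255,0)),(547,-197,93,40,(0,0,255)),(547,-196.5,81,51,(255,0,0)),(547,-196,69,62,(0,255,255))):
    q=proj('scene',np.c_[x+r*np.cos(t),y+r*np.sin(t),0*t+z]); q=((q-[u0,v0]+.5)*s-.5)
    cv2.polylines(im,[q.astype(int)],True,c,1)
cv2.imwrite('pics/ov18.png',im)
E
```

```text
(no output)
```

View pics/ov18.png

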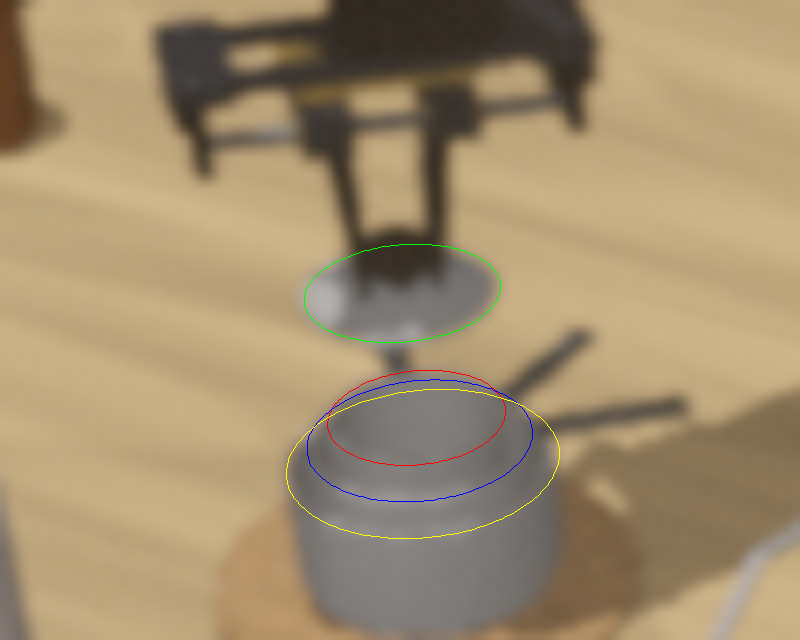

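```bash
python3 -m creep '[0,0,0.5,-6,0,0,0, 0,-0.5,1,-14,0,0,0, 0,-0.5,1,-23,0,0,0, 0,-0.5,1,-32,0,0,0, 0,-0.5,1,-40,0,0,0, 0,-0.5,1,-45,0,0,0, 0,-0.5,1,-48,0,0,0, 0,-0.5,1,-49,0,0,0]'
python3 - <<'E'
from g import *
p,d=robot.snapshot('scene'); np.savez('scene19.npz',p=p,d=d);u0,v0=198,135;s=8
im=cv2.resize(p[v0:v0+80,u0:u0+100,::-1],None,fx=s,fy=s,interpolation=cv2.INTER_CUBIC)
t=np.linspace(0,2*np.pi,200)
z=robot.state()['position'][2]-14.6+9
print(z)
for (x,y,z,r,c) in((547,-197,z,43,(0,255,0)),(547,-196.5,81,51,(255,0,0))):
    q=proj('scene',np.c_[x+r*np.cos(t),y+r*np.sin(t),0*t+z]); q=((q-[u0,v0]+.5)*s-.5)
    cv2.polylines(im,[q.astype(int)],True,c,1)
cv2.imwrite('pics/ov19.png',im)
E
```

```text
t: 31.75
position: [546.3, -198.4, 114.2]
orientation: [0.655, 0.266, -0.653, 0.272]
ft_force: [-1.1, 0.3, -0.1]
opening: 27.4
108.8302598545604
```

View pics/ov19.png

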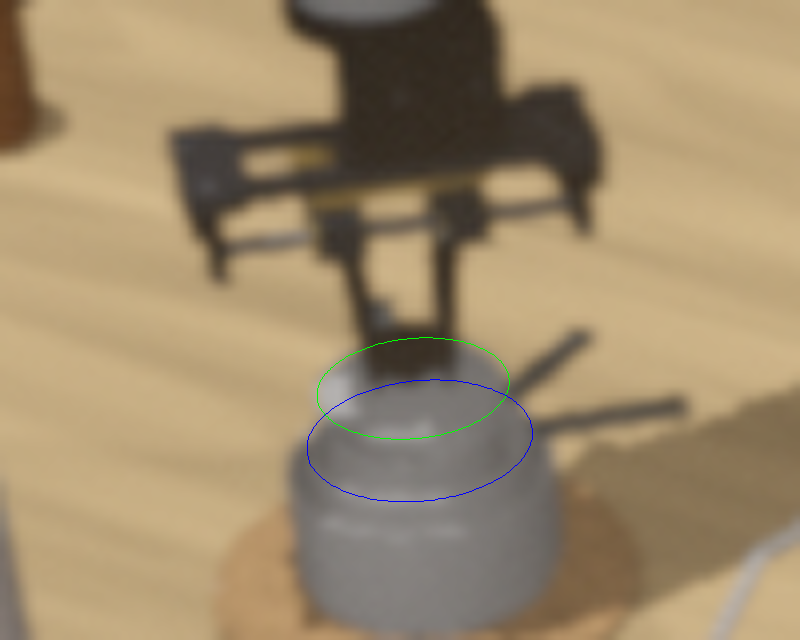

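```bash
python3 -m creep '[0,0.5,0.5,-2,0,0,0, 0,0.5,1,-4,0,0,0, 0,0.5,1,-6,0,0,0, 0,0.5,1,-8,0,0,0, 0,0.5,1,-9.5,0,0,0, 0,0.5,1,-10.5,0,0,0, 0,0.5,1,-11,0,0,0, 0,0.5,1,-11,0,0,0]'
python3 -m creep '[0,0,0,-0.5,0,0,0, 0,0,0,-1,0,0,0, 0,0,0,-1.5,0,0,0, 0,0,0,-2,0,0,0, 0,0,0,-2,0,0,0, 0,0,0,-2,0,0,0, 0,0,0,-2,0,0,0, 0,0,0,-2,0,0,0]'
```

```text
t: 32.47
position: [546.9, -197.5, 103.4]
orientation: [0.655, 0.266, -0.653, 0.272]
ft_force: [1.0, 0.1, -0.6]
opening: 27.4
t: 33.13
position: [546.9, -197.5, 101.6]
orientation: [0.655, 0.265, -0.653, 0.272]
ft_force: [-0.8, 0.5, 5.3]
opening: 27.0
```

```bash
python3 -m creep '[0,0,0,-0.3,0,0,0, 28,0,0,0.3,0,0,0, 29,0,0,0.3,0,0,0, 31,0,0,0.3,0,0,0, 35,0,0,0.3,0,0,0, 42,0,0,0.3,0,0,0, 50,0,0,0.3,0,0,0, 55,0,0,0.3,0,0,0]'
python3 -m creep '[60,0,0,6,0,0,0, 60,0,0,18,0,0,0, 60,0,0,40,0,0,0, 60,0,0,70,0,0,0, 60,0,-10,100,0,0,0, 60,-5,-40,125,0,0,0, 60,-10,-75,145,0,0,0, 60,-15,-110,150,0,0,0]'
python3 -m creep '[60,-10,-35,0,0,0,0, 60,-20,-70,0,0,0,0, 60,-25,-105,0,0,0,0, 60,-30,-120,0,0,0,0, 60,-30,-120,0,0,0,0, 60,-30,-120,0,0,0,0, 60,-30,-120,0,0,0,0, 60,-30,-120,0,0,0,0]'
python3 - <<'E'
from g import *
t=np.linspace(0,2*np.pi,200)
for n in('scene','top'):
    p,d=robot.snapshot(n); np.savez(n+'20.npz',p=p,d=d); cv2.imwrite(f'pics/{n}20full.png',p[:,:,::-1])
    u0,v0=(198,135) if n=='scene' else (360,175); s=8
    im=cv2.resize(p[v0:v0+80,u0:u0+100,::-1],None,fx=s,fy=s,interpolation=cv2.INTER_CUBIC)
    for (x,y,z,r,c) in((547,-197,96,43,(0,255,0)),(547,-196.5,81,51,(255,0,0)),(547,-196,69,62,(0,255,255))):
        q=proj(n,np.c_[x+r*np.cos(t),y+r*np.sin(t),0*t+z]); q=((q-[u0,v0]+.5)*s-.5)
        cv2.polylines(im,[q.astype(int)],True,c,1)
    cv2.imwrite(f'pics/{n}20.png',im)
    W=cloud(n,d).reshape(-1,3);W=W[~np.isnan(W[:,0])]; r=np.hypot(W[:,0]-547,W[:,1]+197)
    q=W[(r<36)&(r>20)&(abs(W[:,2]-96)<6)];A=np.c_[q[:,:2]-[547,-197],np.ones(len(q))]; print(n,len(q),np.linalg.lstsq(A,q[:,2],rcond=None)[0].round(3))
    q=W[(r<14)&(W[:,2]>112)];print(len(q),q.mean(0),np.median(q,0))
E
```

```text
t: 33.8
position: [546.9, -197.5, 101.8]
orientation: [0.655, 0.265, -0.653, 0.272]
ft_force: [-0.6, 0.4, 0.3]
opening: 49.3
t: 34.47
position: [532.5, -308.8, 256.4]
orientation: [0.656, 0.264, -0.652, 0.274]
ft_force: [0.7, -0.2, 0.3]
opening: 59.9
t: 35.13
position: [503.1, -427.4, 256.7]
orientation: [0.656, 0.265, -0.652, 0.274]
ft_force: [-0.6, 0.4, -0.1]
opening: 60.1
scene 108 [-1.8000e-02 -8.0000e-03  9.6876e+01]
35 [ 549.51173689 -195.35073578  119.68086772] [ 549.83316433 -194.76296144  121.07134732]
top 199 [-3.0000e-03  7.0000e-03  9.6664e+01]
51 [ 545.42083685 -196.93226285  123.11878157] [ 546.1105425  -196.50079613  123.39500544]
```

View pics/scene20.png

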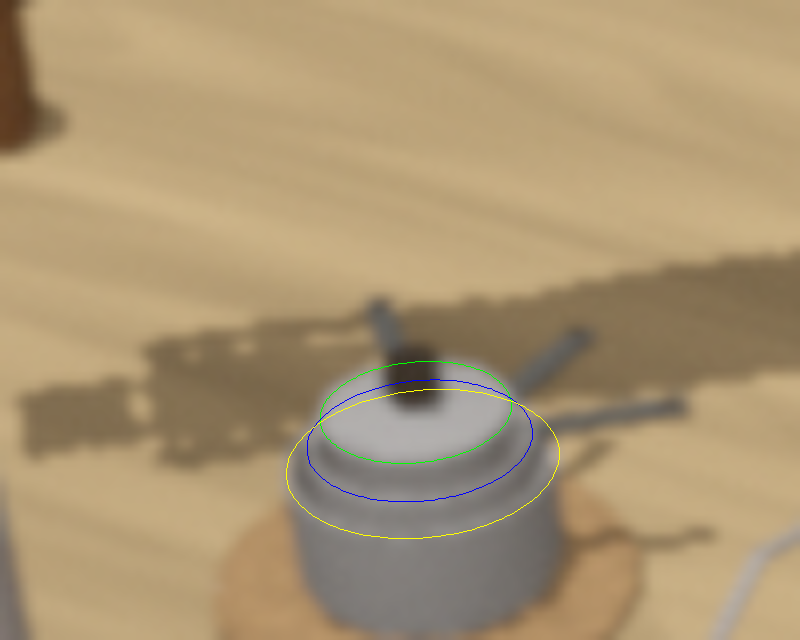

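View pics/top20.png

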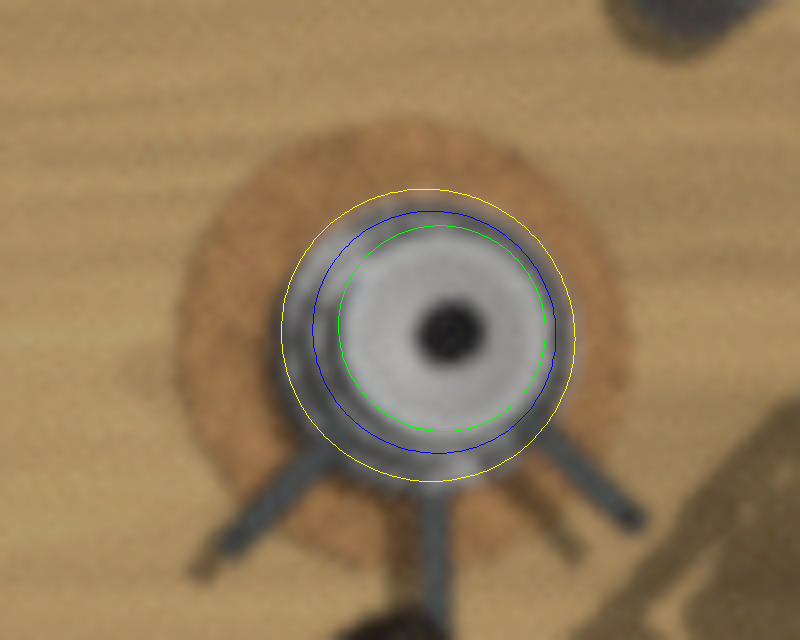

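View pics/scene20full.png

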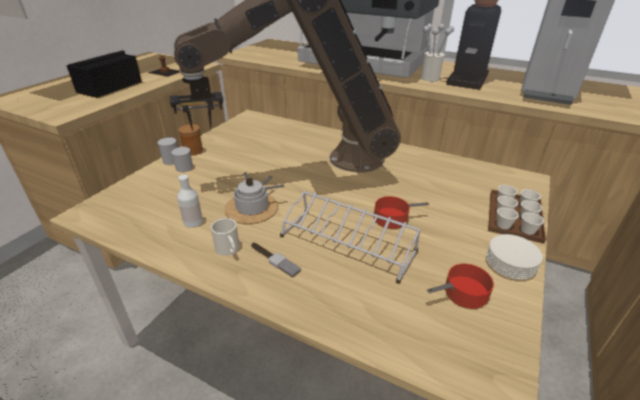

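The lid is level with its top at z 96.7 (fully home is 96). The mug, bottle and brush have not moved, and the gripper is well clear.

```bash
python3 -c "
from rig import robot
print(robot.job_done(), robot.state()['t'])"
```

```text
the job is handed in; nothing more can be done
the job is handed in; nothing more can be done
```

The nest is finished and handed in at about 35 s of the 72 s allowed; no verdict was reported. I lifted each pan out of the rack by its handle, levelled it and lowered it until I felt light contact. The large pan went on the mat, then the middle pan, the small pan and the lid, with the handles fanned about 45° apart.

**Large pan:** it stands level, about 5 mm from the mat's centre against the 38 mm allowed. The peak contact force on setting down was about 25 N.

**Middle and small pans:** they are concentric, with floors at z 27 and 35 (expected 26 and 35). The middle pan's floor measured level.

**Lid:** its top is at z 96.7 (96 is fully home), with under about 1° of tilt. It lies within about 3 mm of the pans' axis.

**Bystanders and gripper:** the mug, bottle and brush look unmoved in the last picture. The gripper is open and clear of everything.

**Checks that disagreed:**
- The two cameras differed by about 4 mm in x and z, so I centred each pan using the scene camera alone.
- My automatic pose fit failed for the nested middle pan because it mixed in points from the large pan. I relied on its floor plane and the pictures instead.
- The small pan's floor fit showed a slope of 0.037 rad (limit 0.06). I took it as noise from the pan walls, because the lid on top measures level.

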